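Release a shipped optical base and level it

TASK

Unpack the optical base: back its brass clamp nut right off to its stop - it has a left-hand thread, so it loosens clockwise and must not be forced tighter - then draw every lens carrier outward from under the clamp plate and put it in the grey tray. Once all the carriers are in the tray, turn the two black levelling screws until the base is level and stands firmly on all four feet without rocking; leave the other things on the bench where they are.

Things in the scene. Friction and masses are not known exactly. Their poses are not given: they have to be found in the camera images.
- base: Instrument base, 7 kg, loose on the bench: aluminium plate 270 x 270 x 16 mm, top 46 mm above the origin; origin under its centre, level with the soles of the unloaded rubber feet; z up. Four feet 100 mm from its centre in x and y: rubber feet A (-x,+y), C (+x,-y); screw feet B (-x,-y), D (+x,+y). At the start both screw feet are too short and it leans, 2 to 4 degrees, towards B.
- clamp_nut (a joint): Turn of the clamp nut, rad, positive clockwise seen from above. Left-hand thread: clockwise loosens and raises nut and clamp plate together, 2.5 mm per rad. 0 is about tight; starts at 0.05 to 0.5; the loose stop is at 4.4, the tight stop at -0.6. Friction about 0.2 N m, stays where left.
- clamp_nut_grip (a point): Centre of the clamp nut's grip bar: brass, 66 mm long (point's x), 14 mm thick (y), 28 mm high, on a hub 40 mm across in the middle of the base. The bar's underside is 15 mm, the clamp plate's top 37 mm under this point. Turns with the nut; about 105 mm above the bench when tight.
- clamp_plate_mid (a point): Centre of the steel clamp plate, level with its rim's lower edge. Plate 124 x 124 mm, square to the base, 13 mm high with a rim 5 mm thick turned down 7 mm on all sides. Tight: rim 9 mm above the base's top, outside the carriers' lips, so they cannot come out. Fully loose: rim 20 mm above; draw a carrier straight outwards 30 mm, raised at most 4 mm, then lift it away.
- screw_b (a joint): Turn of levelling screw B, rad, positive clockwise seen from above, which lengthens foot B by 2 mm per rad (ordinary right-hand thread) and raises that corner. With both screws at 0 the base is level and all four feet about equally loaded; errors up to 0.5 rad do no harm. Starts at -4 to -2.3; friction about 0.12 N m, stays where left.
- screw_b_grip (a point): Centre of the grip bar of levelling screw B (corner -x,-y of the base): black bar 56 mm long (point's x), 14 mm thick (y), 34 mm high, on a 40 mm disc; the bar's top is 14 mm above this point, the base's top about 45 mm under it. Turns with the screw, and sinks by 2 mm per rad clockwise relative to the base.
- screw_d (a joint): Turn of levelling screw D, as screw B.
- screw_d_grip (a point): Centre of the grip bar of levelling screw D (corner +x,+y of the base), as that of B.
- foot_a: Rubber foot A under the base; origin at the centre of its sole, which rests on the bench (z = 0) when loaded. Rubber feet are springs of 8 N/mm, sinking about 2 mm under their share; screw feet are stiff.
- foot_b: Screw foot B under the base; origin at the centre of its sole, which rests on the bench (z = 0) when loaded. Rubber feet are springs of 8 N/mm, sinking about 2 mm under their share; screw feet are stiff.
- foot_c: Rubber foot C under the base; origin at the centre of its sole, which rests on the bench (z = 0) when loaded. Rubber feet are springs of 8 N/mm, sinking about 2 mm under their share; screw feet are stiff.
- foot_d: Screw foot D under the base; origin at the centre of its sole, which rests on the bench (z = 0) when loaded. Rubber feet are springs of 8 N/mm, sinking about 2 mm under their share; screw feet are stiff.
- tray: Grey plastic tray, fixed, open, 240 x 180 x 35 mm outside, walls 4 mm, floor 4 mm thick; origin under its centre, x along the long side. Room for four carriers standing two by two.
- carrier1: Lens carrier: steel foot 80 x 44 x 8 mm under a round black lens barrel (48 mm across, 24 thick). Origin under the foot's centre; z up, x along the foot to its toe, y along the barrel's axis. Barrel centre at x -10, z 50 mm: grip across its flat faces. Lip on the toe, x 34 to 40, top z 13 mm. Starts on the base, toe inwards, 84 mm from its centre along x or y. 0.22 kg. None if absent.
- carrier2: Lens carrier: steel foot 80 x 44 x 8 mm under a round black lens barrel (48 mm across, 24 thick). Origin under the foot's centre; z up, x along the foot to its toe, y along the barrel's axis. Barrel centre at x -10, z 50 mm: grip across its flat faces. Lip on the toe, x 34 to 40, top z 13 mm. Starts on the base, toe inwards, 84 mm from its centre along x or y. 0.22 kg. None if absent.
- carrier3: Lens carrier: steel foot 80 x 44 x 8 mm under a round black lens barrel (48 mm across, 24 thick). Origin under the foot's centre; z up, x along the foot to its toe, y along the barrel's axis. Barrel centre at x -10, z 50 mm: grip across its flat faces. Lip on the toe, x 34 to 40, top z 13 mm. Starts on the base, toe inwards, 84 mm from its centre along x or y. 0.22 kg. None if absent.
- carrier4: Lens carrier: steel foot 80 x 44 x 8 mm under a round black lens barrel (48 mm across, 24 thick). Origin under the foot's centre; z up, x along the foot to its toe, y along the barrel's axis. Barrel centre at x -10, z 50 mm: grip across its flat faces. Lip on the toe, x 34 to 40, top z 13 mm. Starts on the base, toe inwards, 84 mm from its centre along x or y. 0.22 kg. None if absent.
- viewer: Black hand-held viewer, 155 mm long, lying; bystander.
- cleaner: White bottle, 54 mm diameter, 150 mm high; bystander.
- mug: White mug, 90 mm high; bystander.
- brick: Black power brick 120 x 60 x 35 mm; bystander.
- tin: Round metal jar, 70 mm diameter and high; bystander.
- driver: Screwdriver lying flat between base and tray; bystander.
Mind the look-alikes: they are no part of the job. What is shaped like the carrier3 but blue or turquoise is not meant.

How it is judged:
By the outcome, as a careful person would: the job done as asked, in the order asked, and still so for the second after the job is handed in, with the robot touching nothing.
Of carrier1, carrier2, carrier3, carrier4 only 2 to 4 are there at a start; the rules pass over those that are not, and their reading is None.
At some moment in a run one of carrier1, carrier2, carrier3, carrier4 may be knocked a few centimetres aside while the robot is not near it.
Once in a run the grip may slacken for a moment while it holds something.
It also fails if it takes over 210 s, if anything falls off the work surface, if the arm or the gripper's body presses on something with over 40 N, if the wrist force passes 120 N, or if a joint passes its speed limit or range.

ROBOT

A 6-joint arm with a two-finger parallel gripper is mounted at the origin on the work surface. World frame = base frame: x ahead of the robot, y to its left, z up, the work surface at z = 0. Lengths are in m, angles in rad, forces in N, time in s.
With the tool pointing down it reaches from about 0.325 to 0.775 m from the base axis. Payload 5.5 kg.
Tool frame: the origin (TCP) lies midway between the tips of the shut fingers; the grasp point (between the pads) lies 19 mm behind it; z points along the fingers, y is the direction in which the jaws open and shut (so a half turn about z gives the same grasp; the last joint's range is limited). The gripper opens to 85 mm and grips with 20 to 120 N. Pads are 22 mm wide; open, the fingers measure 114 mm over their backs; the gripper's body (76 mm by 85 mm) begins 54 mm behind the grasp point. The pads swing forward as they close: fully open they stand 13 mm farther back than shut.
Start: joints at [-1.202, 0.091, 1.231, -0, 1.82, -0.057], TCP at [0.248, -0.546, 0.231] pointing down, gripper open.
Joint ranges: [-2.87, 2.87], [-0.86, 2.18], [0.17, 2.46], [-1.51, 4.65], [0.06, 2.69], [-2.65, 2.65]. Speed limits (rad/s): [2.57, 2.57, 3.01, 3.14, 3.14, 3.14].

INTERFACE

Orientations are given as a unit quaternion [x, y, z, w].
In Python, from workcell import ctrl gives the robot as it stands. The module is installed in compiled form; this text tells all that it offers. Calls block until the motion is done:
- ctrl.move_ptp(position, orientation): joint-space move of the TCP to a pose.
- ctrl.move_l(position, vel=0.15, frame=None, f_stop=None): straight line of the TCP; frame=None keeps the orientation; vel is the mean speed in m/s. With f_stop (N) it stops when the force on the tool has changed by that much, and returns True; else False.
- ctrl.move_joints(angles): joint-space move.
- ctrl.set_gripper(opening): opening from 0.0 (shut) to 1.0 (fully open); the grip force is fixed at half the most; returns when the fingers have stopped.
- ctrl.dwell(seconds).
- ctrl.inverse_kinematics(position, orientation): joint angles nearest the present ones, or None.
- ctrl.get_state(): the state.
- ctrl.get_image(name): name is "side" or "top" or "wrist"; returns the picture (480x640x3 uint8, red, green, blue); there is no depth.
- ctrl.camera_model(name): a dict with "intrinsics" (3x3 intrinsics, pixels), "rvec" (rotation vector, rad) and "tvec" (3), from world to camera coordinates, as OpenCV has them. Camera axes: x right, y down, z forward; pixel columns grow to the right and rows downward; lengths in m; the calibration is good to about 2 mm. A picture is of the moment at which its call begins: read the wrist's pose just before it. camera_model takes no time and is no camera call; for the wrist camera it gives the pose at the moment of the call.
A pose or a line that the arm cannot do raises ctrl.Unreachable and nothing moves.
- ctrl.sign_off(): hands the job in, once; it reports no verdict.
The state is a dict: "t": time; "q": joint angles; "dq": joint speeds; "effort": joint torques, N m; "ee_pos": TCP position; "orientation": TCP orientation; "ft_force": force on the tool from outside, world axes, zero at the start; "wrist_torque": the same for the moment, N m; "grip_width": opening from 0.0 (shut) to 1.0 (fully open).
Only numpy, scipy, OpenCV 4.12 (cv2) and the standard library are available. Lean on these libraries where they do the work, as an engineer would, in place of code of your own. Each camera call takes 0.05 s, during which the arm holds its last target.

## Working session

There is one attempt and no reset: what is moved stays moved. The work goes in short steps, each a Python script; the robot and the scene stay as the last script left them, time stands still between calls to the robot, and variables do not carry over. Pictures are saved under pics/ and viewed, and the job is handed in when it is done.

```bash
mkdir -p pics; ls; python3 - <<'E'
from workcell import ctrl
import cv2
for n in ["side","top","wrist"]:
    cv2.imwrite(f"pics/{n}0.png",ctrl.get_image(n)[:,:,::-1])
    m=ctrl.camera_model(n);print(n,m)
s=ctrl.get_state();print(s)
E
```

```text
pics
side {'intrinsics': array([[493.02081208,   0.        , 323.00071192],
       [  0.        , 493.02081208, 242.48329999],
       [  0.        ,   0.        ,   1.        ]]), 'rvec': array([ 0.94450265, -2.56598319,  0.95161293]), 'tvec': array([0.34391515, 0.34327214, 1.05474128])}
top {'intrinsics': array([[516.19171944,   0.        , 332.21674485],
       [  0.        , 516.19171944, 244.0477266 ],
       [  0.        ,   0.        ,   1.        ]]), 'rvec': array([ 2.14955351, -2.18612699,  0.11469534]), 'tvec': array([-0.04379899,  0.52168301,  1.26033939])}
wrist {'intrinsics': array([[360.6566882 ,   0.        , 317.92299506],
       [  0.        , 360.6566882 , 240.23277647],
       [  0.        ,   0.        ,   1.        ]]), 'rvec': array([-2.41480998,  1.55594039,  0.24594722]), 'tvec': array([-0.59887939, -0.03932859,  0.37996094])}
{'t': 0.15, 'q': array([-1.20169365e+00,  9.17048606e-02,  1.23162145e+00, -2.74359981e-06,
        1.81977248e+00, -5.67185972e-02]), 'dq': array([ 0.00143917, -0.00184317, -0.00327221,  0.00105574,  0.00091065,
        0.00157599]), 'effort': array([ 1.33503712e-03, -4.59370744e+01, -4.18527424e+01, -7.53215568e-05,
        9.55480122e-03, -1.09671137e-05]), 'ee_pos': array([ 0.24775422, -0.54623304,  0.23039238]), 'orientation': array([ 9.77419816e-01,  2.11305315e-01, -1.18459253e-04, -7.43694735e-04]), 'ft_force': array([-0.18711208, -0.60093735, -0.32223546]), 'wrist_torque': array([ 0.02460452, -0.03379028,  0.02544318]), 'grip_width': 0.998509189405824}
```

View pics/top0.png

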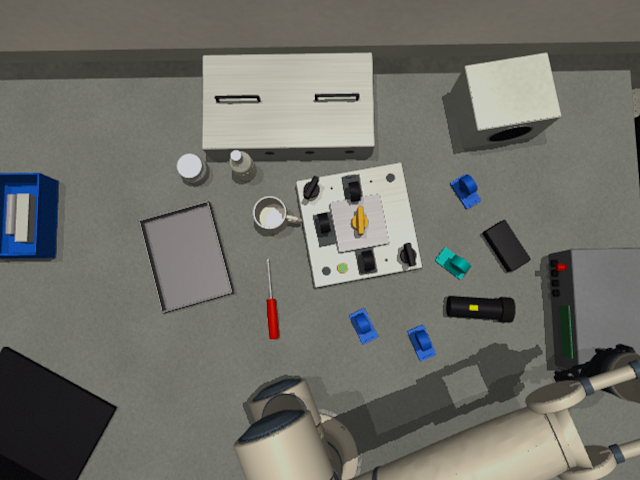

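View pics/side0.png

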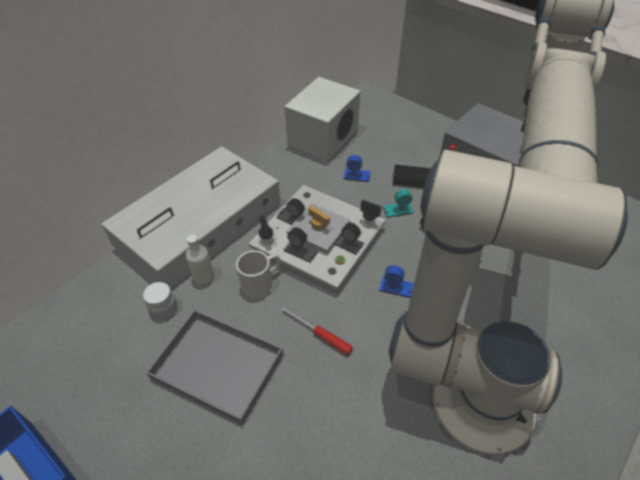

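View pics/wrist0.png

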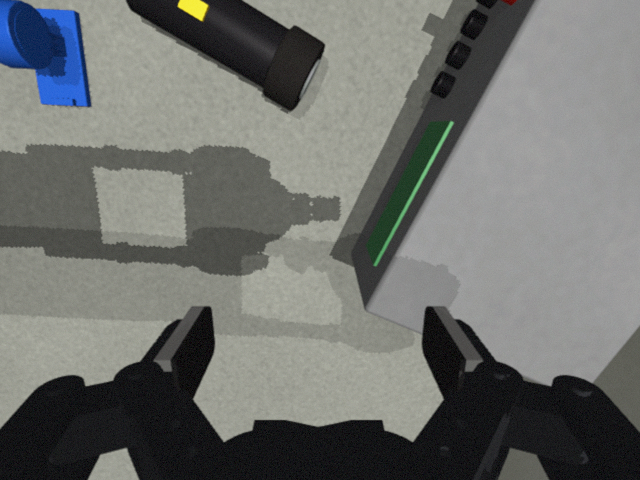

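```bash
cat > h.py <<'E'
from workcell import ctrl
import numpy as np, cv2
from scipy.spatial.transform import Rotation as R
def cam(n):
    m=ctrl.camera_model(n); return m["intrinsics"],cv2.Rodrigues(m["rvec"])[0],m["tvec"]
def px2w(n,uv,z,c=None):
    K,Rm,t=c or cam(n); d=Rm.T@np.linalg.solve(K,[uv[0],uv[1],1]); o=-Rm.T@t
    return o+d*(z-o[2])/d[2]
def w2px(n,P,c=None):
    K,Rm,t=c or cam(n); p=K@(Rm@np.asarray(P,float)+t); return p[:2]/p[2]
def shot(n,name,crop=None,s=1):
    im=ctrl.get_image(n)[:,:,::-1]
    cv2.imwrite(f"pics/{name}_raw.png",im)
    save(im,name,crop,s); return im
def save(im,name,crop=None,s=1):
    if crop: im=im[crop[1]:crop[3],crop[0]:crop[2]]
    im=cv2.resize(im,None,fx=s,fy=s,interpolation=cv2.INTER_CUBIC)
    cv2.imwrite(f"pics/{name}.png",im)
E
python3 - <<'E'
from h import *
im=cv2.imread("pics/top0.png"); save(im,"top0c",(290,155,430,295),4.2)
im=cv2.imread("pics/side0.png"); save(im,"side0c",(240,175,400,295),5)
for uv in [(303,180),(401,164),(422,265),(317,287)]: print(px2w("top",uv,.044))
for uv in [(141,221),(209,203),(233,293),(164,312)]: print('tray',px2w("top",uv,.035))
E
```

```text
[0.68100171 0.01760695 0.044     ]
[ 0.71766394 -0.22811185  0.044     ]
[ 0.46375966 -0.27179147  0.044     ]
[ 0.41434067 -0.01364916  0.044     ]
tray [0.58584049 0.42280767 0.035     ]
tray [0.62847063 0.25377241 0.035     ]
tray [0.40333754 0.19303306 0.035     ]
tray [0.35990715 0.36163117 0.035     ]
```

View pics/top0c.png

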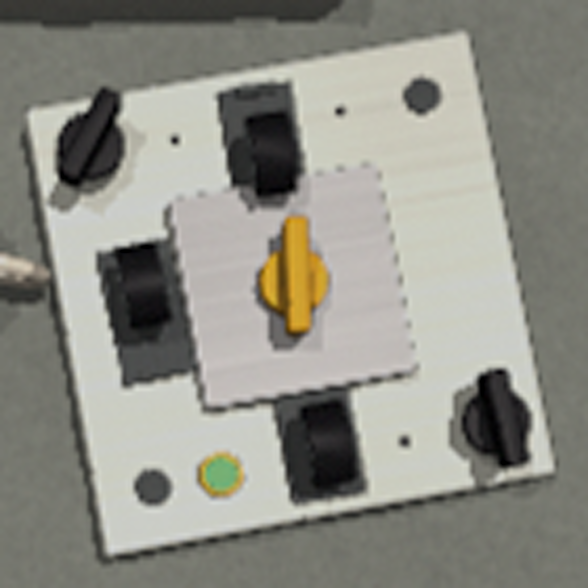

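View pics/side0c.png

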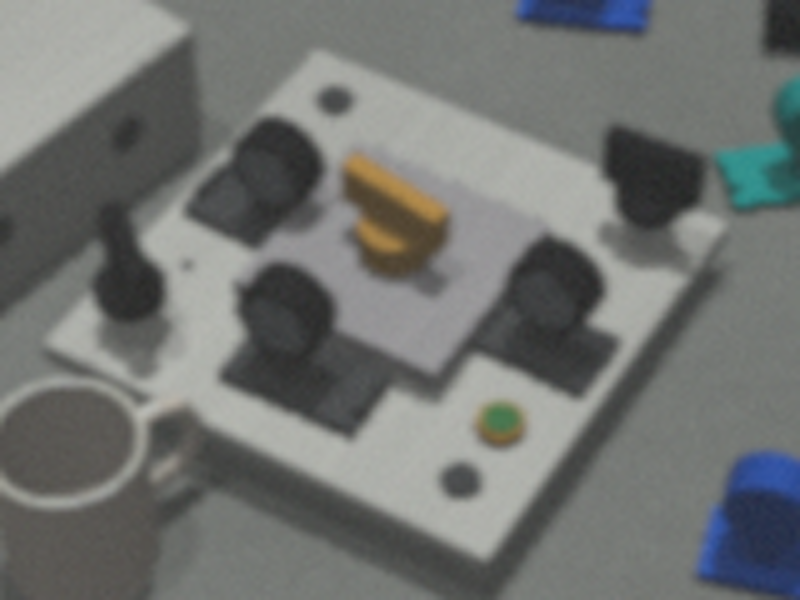

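```bash
python3 - <<'E'
from h import *
K,Rm,t=cam("wrist"); s=ctrl.get_state()
T=R.from_quat(s["orientation"]).as_matrix(); c=-Rm.T@t
print("cam in tool",T.T@(c-s["ee_pos"])); print("cam axes in tool\n",T.T@Rm.T)
cs=[(296.7,181.2),(400.7,162.9),(421.7,266.9),(315,287.4)]
P=[px2w("top",u,.044) for u in cs]; print(P, np.mean(P,0))
# tool-down yaw candidates: choose jaw y along world; camera centred over base
yaw=np.deg2rad(-8)
from itertools import product
ctr=np.mean(P,0)
for a in [0,90,180,270]:
    q=(R.from_euler('z',a,degrees=True)*R.from_matrix([[1,0,0],[0,-1,0],[0,0,-1]]))
    off=q.apply(T.T@(c-s["ee_pos"]))
    p=np.array([ctr[0]-off[0],ctr[1]-off[1],0.36])
    print(a,p,ctrl.inverse_kinematics(p,q.as_quat()))
E
```

```text
cam in tool [ 7.81631723e-02 -1.37405247e-04 -1.41921260e-01]
cam axes in tool
 [[-1.93560827e-04 -9.52463999e-01 -3.04651101e-01]
 [ 9.99999365e-01  1.53921133e-04 -1.11657250e-03]
 [ 1.11038735e-03 -3.04651124e-01  9.52463364e-01]]
[array([0.67821759, 0.03335195, 0.044     ]), array([ 0.7204908, -0.2274476,  0.044    ]), array([ 0.45911176, -0.2708928 ,  0.044     ]), array([ 0.41344994, -0.00875501,  0.044     ])] [ 0.56781752 -0.11843587  0.044     ]
0 [ 0.48965435 -0.11857327  0.36      ] [-3.05121148e-01 -1.00050788e-01  1.18934810e+00 -4.44089210e-16
  2.05229535e+00  1.26567518e+00]
90 [ 0.56795493 -0.19659904  0.36      ] [-3.89843931e-01  1.65043467e-01  9.18321163e-01 -4.44089210e-16
  2.05822802e+00 -3.89843931e-01]
180 [ 0.64598069 -0.11829846  0.36      ] [-2.32918409e-01  3.34569605e-01  7.19707570e-01 -4.44089210e-16
  2.08731548e+00 -1.80371474e+00]
270 [ 0.56768012 -0.0402727   0.36      ] None
```

```bash
cat >> h.py <<'E'
DOWN=R.from_matrix([[1,0,0],[0,-1,0],[0,0,-1]])
def qd(yaw,tilt=None):
    "tool x points along world yaw (rad); tool z down"
    return (R.from_euler('z',yaw)*DOWN)
def wshot(name):
    c=cam("wrist"); im=shot("wrist",name); np.savez(f"pics/{name}.npz",K=c[0],R=c[1],t=c[2]); return im,c
def loadc(name):
    d=np.load(f"pics/{name}.npz"); return d["K"],d["R"],d["t"]
E
python3 - <<'E'
from h import *
ctrl.move_ptp([.63,-.118,.36],qd(0).as_quat()); ctrl.dwell(.2); wshot("w1")
ctrl.move_ptp([.507,-.118,.36],qd(np.pi).as_quat()); ctrl.dwell(.2); wshot("w2")
print(ctrl.get_state()["t"])
E
```

```text
5.45
```

View pics/w1.png

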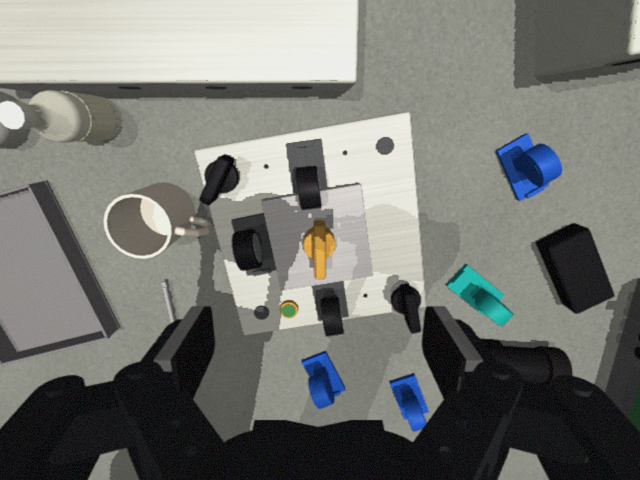

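View pics/w2.png

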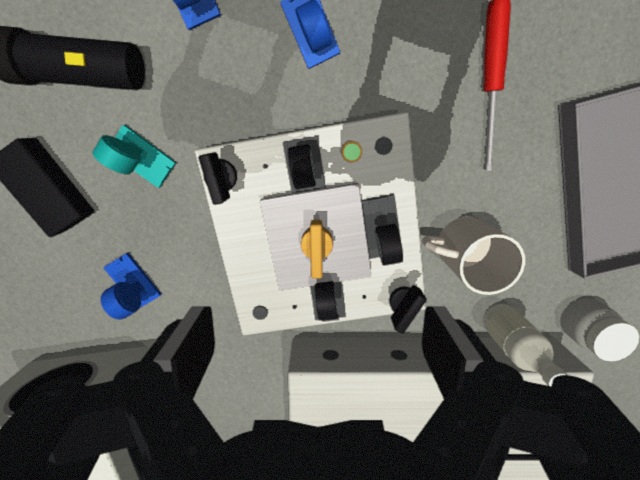

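```bash
python3 - <<'E'
from h import *
save(cv2.imread("pics/w1_raw.png"),"w1c",(185,100,435,345),2.44*1.0)
save(cv2.imread("pics/w2_raw.png"),"w2c",(185,100,435,345),2.44)
E
```

```text
(no output)
```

View pics/w1c.png

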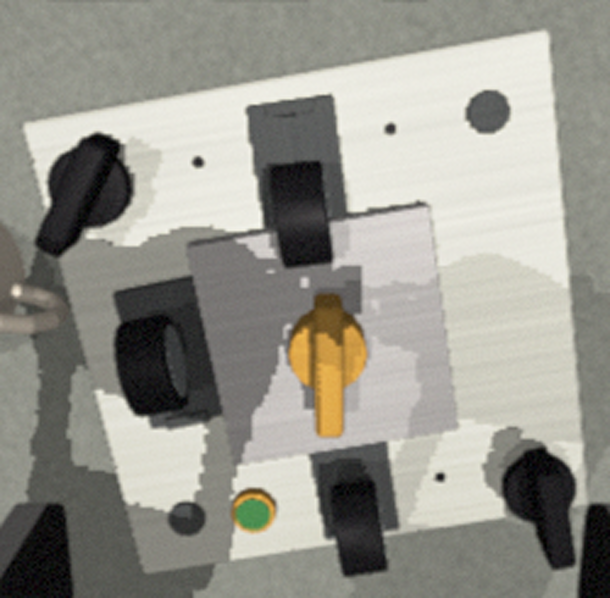

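View pics/w2c.png

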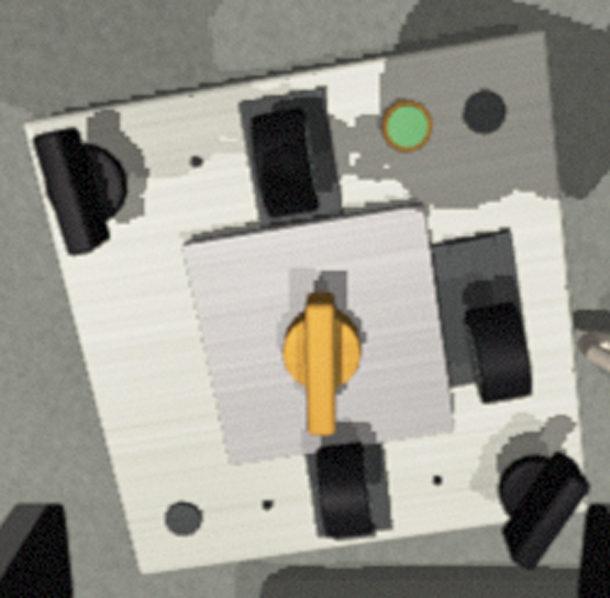

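```bash
cat > fit.py <<'E'
from h import *
from scipy.optimize import least_squares
def crop2(u,v): return (185+u/2.44,100+v/2.44)
obs=[]
c1=loadc("w1");c2=loadc("w2");ct=cam("top")
h=.135
for uv,p in [((24,125),(h,h)),((547,30),(h,-h)),((147,573),(-h,h)),((487,111),(.1,-.1)),((186,518),(-.1,.1))]:
    obs.append((c1,crop2(*uv),p,1))
for uv,p in [((25,125),(-h,-h)),((545,32),(-h,h)),((142,573),(h,-h)),((484,111),(-.1,.1)),((184,518),(.1,-.1))]:
    obs.append((c2,crop2(*uv),p,1))
for uv,p in zip([(296.7,181.2),(400.7,162.9),(421.7,266.9),(315,287.4)],[(h,h),(h,-h),(-h,-h),(-h,h)]):
    obs.append((ct,uv,p,.5))
def res(x):
    Rb=R.from_rotvec(x[3:]).as_matrix()
    return np.concatenate([w*(w2px(None,Rb@np.array([p[0],p[1],.046])+x[:3],c)-uv) for c,uv,p,w in obs])
s=least_squares(res,[.57,-.12,0,0,0,.17],loss='soft_l1')
x=s.x
if __name__=="__main__":
    print(x, s.fun.reshape(-1,2).round(1)); Rb=R.from_rotvec(x[3:])
    print("z axis",Rb.apply([0,0,1]),"yaw",np.rad2deg(Rb.as_euler('ZYX')))
    for sgn in(1,-1): print("corner z", sgn, (Rb.apply([sgn*.1,sgn*.1,.046])+x[:3]), (Rb.apply([-sgn*.1,sgn*.1,.046])+x[:3]))
E
python3 fit.py
```

```text
[ 0.56898388 -0.11728186 -0.00830781  0.02596971 -0.01836345  0.16781334] [[-2.7 -1.6]
 [ 0.1 -1.6]
 [-1.8  0.2]
 [-0.7 -0.4]
 [ 0.3 -1.7]
 [-1.1 -2.2]
 [-0.1 -2.2]
 [-0.9  0.1]
 [-0.6 -0.2]
 [-0.1 -1.7]
 [-0.7 -0.1]
 [ 0.1 -0.3]
 [ 0.2  0.4]
 [-0.1  0.2]]
z axis [-0.01610055 -0.0273807   0.99949541] yaw [ 9.60156068 -1.17166762  1.3930911 ]
corner z 1 [ 0.65009814 -0.00330358  0.04214443] [ 0.45294107 -0.03665573  0.03805483]
corner z -1 [ 0.48638837 -0.23377916  0.03319352] [ 0.68354543 -0.20042701  0.03728313]
```

```bash
cat > fit2.py <<'E'
from fit import *
idx=[0]*5+[1]*5+[2]*4
def res2(y):
    # y: X,Y,yaw,tilt(B),offs 3x2
    Rb=RB(y).as_matrix(); o=np.array([y[0],y[1],.0417])-Rb@[0,0,.046]
    r=[w*(w2px(None,Rb@np.array([p[0],p[1],.046])+o,c)+y[4+2*i:6+2*i]-uv) for (c,uv,p,w),i in zip(obs,idx)]
    return np.concatenate(r+[y[4:]/1.5])
def RB(y): # tilt about AC axis toward B(-,-)
    return R.from_euler('z',y[2])*R.from_rotvec(y[3]*np.array([1,-1,0])/np.sqrt(2))
s2=least_squares(res2,[.57,-.12,.167,.035]+[0]*6,loss='soft_l1')
Y=s2.x; RBm=RB(Y); O=np.array([Y[0],Y[1],.0417])-RBm.apply([0,0,.046])
if __name__=="__main__":
    print(Y[:4],np.rad2deg(Y[2:4]),"offs",Y[4:].round(1)); print(s2.fun[:-6].reshape(-1,2).round(1)); print("z",RBm.apply([0,0,1]),O)
    for n,p in dict(B=(-.1,-.1,.046),D=(.1,.1,.046),A=(-.1,.1,.046),nut=(0,0,.107)).items(): print(n,RBm.apply(p)+O)
E
python3 fit2.py
```

```text
[ 0.56823259 -0.11860183  0.17065294  0.04004522] [9.7776934  2.29442184] offs [0.5 0.4 0.6 0.5 0.1 0.1]
[[-3.8 -0.5]
 [ 1.3 -1.6]
 [-1.4  2.2]
 [ 0.2  0. ]
 [ 0.7  0.1]
 [-1.3 -1.3]
 [ 0.8 -2.2]
 [-0.7  2.5]
 [ 0.2  0.2]
 [ 0.3  0.4]
 [-0.8 -0.2]
 [ 0.2 -0.6]
 [ 0.4  0.3]
 [-0.   0.3]]
z [-0.02308992 -0.03270501  0.9991983 ] [ 0.56929472 -0.1170974  -0.00426312]
B [ 0.48673315 -0.2340392   0.03603826]
D [ 0.64973202 -0.00316445  0.04736174]
A [ 0.45270259 -0.037037    0.0417    ]
nut [ 0.5668241  -0.12059683  0.1026511 ]
```

```bash
python3 - <<'E'
from fit2 import *
def tri(uv1,uv2):
    # returns least squares point + miss distance
    A=[];o=[]
    for c,uv in((c1,crop2(*uv1)),(c2,crop2(*uv2))):
        K,Rm,t=c; d=Rm.T@np.linalg.solve(K,[*uv,1]); d/=np.linalg.norm(d); A.append(d);o.append(-Rm.T@t)
    M=np.stack([A[0],-A[1]],1); k=np.linalg.lstsq(M,o[1]-o[0],rcond=None)[0]
    p=o[0]+A[0]*k[0];q=o[1]+A[1]*k[1]; return (p+q)/2,np.linalg.norm(p-q)
for n,a,b in [("nut end+x",(328,296),(321,434)),("nut end-x",(330,437),(320,296)),("dotC",(487,111),(184,518)),("dotA",(186,518),(484,111)),
  ("plate +x-y",(430,204),(229,463)),("plate -x+y",(238,461),(421,207)),("plate+x+y",(188,243),(452,430)),("plate-x-y",(457,428),(187,240))]:
    p,e=tri(a,b); print(n,p.round(4),round(e,4)," in base", RBm.inv().apply(p-O).round(4))
E
```

```text
nut end+x [ 0.6031 -0.1195  0.1044] 0.0008  in base [ 0.036  -0.005   0.1078]
nut end-x [ 0.5327 -0.1202  0.1068] 0.0014  in base [-0.0335  0.0064  0.1119]
dotC [ 0.6833 -0.1999  0.0428] 0.0009  in base [ 0.0996 -0.0997  0.0471]
dotA [ 0.4529 -0.0369  0.043 ] 0.0002  in base [-0.0997  0.1002  0.0473]
plate +x-y [ 0.6393 -0.1704  0.0613] 0.0012  in base [ 0.0618 -0.0626  0.0656]
plate -x+y [ 0.4985 -0.0698  0.0619] 0.0016  in base [-0.0599  0.0605  0.0662]
plate+x+y [ 0.6196 -0.0486  0.0613] 0.0008  in base [0.063  0.0608 0.0621]
plate-x-y [ 0.5161 -0.1891  0.0572] 0.003  in base [-0.0629 -0.0602  0.065 ]
```

```bash
python3 - <<'E'
from fit2 import *
exec(open('/dev/stdin').read()) if 0 else None
def tri(uv1,uv2):
    A=[];o=[]
    for c,uv in((c1,crop2(*uv1)),(c2,crop2(*uv2))):
        K,Rm,t=c; d=Rm.T@np.linalg.solve(K,[*uv,1]); d/=np.linalg.norm(d); A.append(d);o.append(-Rm.T@t)
    M=np.stack([A[0],-A[1]],1); k=np.linalg.lstsq(M,o[1]-o[0],rcond=None)[0]
    p=o[0]+A[0]*k[0];q=o[1]+A[1]*k[1]; return (p+q)/2,np.linalg.norm(p-q)
for n,a,b in [("nut end+x",(328,313),(321,434)),("nut end-x",(330,437),(320,309)),("mug handle",(50,318),(590,350))]:
    p,e=tri(a,b); print(n,p.round(4),round(e,4)," in base", RBm.inv().apply(p-O).round(4))
for n in ("w1","w2"):
    im=cv2.imread(f"pics/{n}_raw.png"); save(im,n+"mug",(170,180,270,260) if n=="w1" else (380,200,480,280),6)
E
```

```text
nut end+x [ 0.5981 -0.1195  0.1158] 0.0008  in base [ 0.0314 -0.0038  0.1194]
nut end-x [ 0.5365 -0.1201  0.1154] 0.0013  in base [-0.0294  0.006   0.1204]
mug handle [0.5773 0.0269 0.0515] 0.0023  in base [0.0339 0.142  0.0508]
```

View pics/w1mug.png

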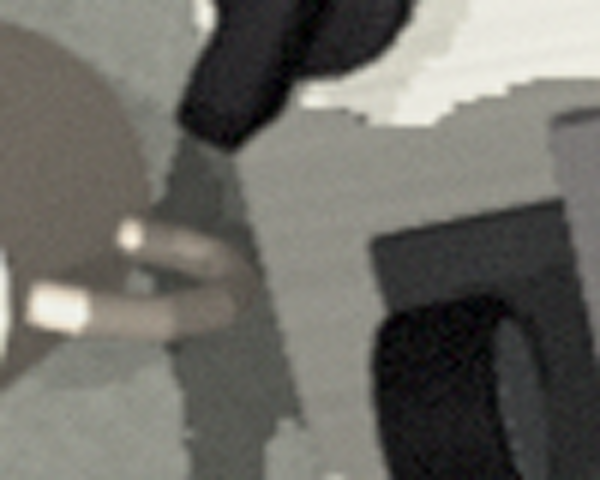

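View pics/w2mug.png

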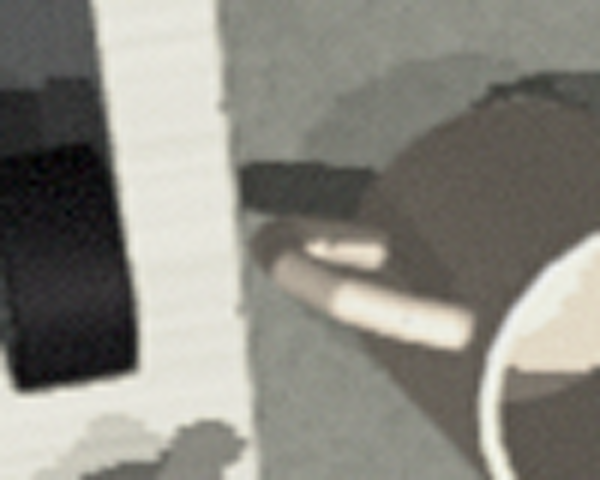

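```bash
cat >> fit2.py <<'E'
def tripx(uv1,uv2,ca=None,cb=None):
    A=[];o=[]
    for c,uv in((ca or c1,uv1),(cb or c2,uv2)):
        K,Rm,t=c; d=Rm.T@np.linalg.solve(K,[*uv,1]); d/=np.linalg.norm(d); A.append(d);o.append(-Rm.T@t)
    M=np.stack([A[0],-A[1]],1); k=np.linalg.lstsq(M,o[1]-o[0],rcond=None)[0]
    p=o[0]+A[0]*k[0];q=o[1]+A[1]*k[1]; return (p+q)/2,np.linalg.norm(p-q)
E
python3 - <<'E'
from fit2 import *
inb=lambda p:RBm.inv().apply(p-O).round(4)
f=lambda u,v:(170+u/6,180+v/6); g=lambda u,v:(380+u/6,200+v/6)
for n,a,b in [("tip",f(254,285),g(248,240)),("upper arm lower-x edge",f(170,335),g(335,320)),("c +y foot corner +x,out",f(372,240),(185+512/2.44,100+230/2.44))]:
    p,e=tripx(a,b); print(n,p,e,inb(p))
# foot corners of carrier by plane z=.054 base
def onplane(c,uv,zb=.054):
    K,Rm,t=c; d=RBm.inv().apply(Rm.T@np.linalg.solve(K,[*uv,1])); o=RBm.inv().apply(-Rm.T@t-O); return (o+d*(zb-o[2])/d[2]).round(4)
for uv in [(512,230),(433,244)]: print("w2 +y carrier corner(-x side out,in)",onplane(c2,crop2(*uv)))
for uv in [(115,293),(220,412),(192,278)]: print("w1 +y carrier",onplane(c1,crop2(*uv)))
for uv in [(247,106),(333,96)]: print("w1 +x carrier out corners",onplane(c1,crop2(*uv)))
for uv in [(240,102),(325,88)]: print("w2 -x carrier out corners",onplane(c2,crop2(*uv)))
E
```

```text
tip [0.57705294 0.02280195 0.03717048] 0.0007491559826079392 [0.0325 0.1377 0.0366]
upper arm lower-x edge [0.57953113 0.02743003 0.08340862] 0.0007564500225897246 [0.037  0.1431 0.0826]
c +y foot corner +x,out [ 0.54527689  0.02672293 -0.12455517] 0.018138930410408604 [-0.0027  0.1423 -0.1243]
w2 +y carrier corner(-x side out,in) [-0.0385  0.1064  0.054 ]
w2 +y carrier corner(-x side out,in) [-0.038   0.0654  0.054 ]
w1 +y carrier [0.042  0.1051 0.054 ]
w1 +y carrier [-0.0346  0.0653  0.054 ]
w1 +y carrier [0.0428 0.0638 0.054 ]
w1 +x carrier out corners [0.1233 0.0181 0.054 ]
w1 +x carrier out corners [ 0.1207 -0.0244  0.054 ]
w2 -x carrier out corners [-0.1249 -0.0199  0.054 ]
w2 -x carrier out corners [-0.1243  0.0232  0.054 ]
```

```bash
python3 - <<'E'
from h import *
for n,cr in (("w1",(215,185,315,305)),("w2",(325,180,425,290))):
    im=cv2.imread(f"pics/{n}_raw.png").astype(float); im=(255*(im/255)**.45).astype(np.uint8); save(im,n+"cy",cr,5)
E
```

```text
(no output)
```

View pics/w1cy.png

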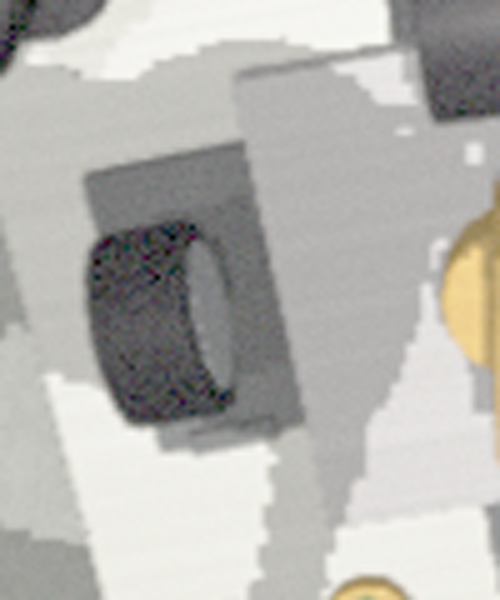

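View pics/w2cy.png

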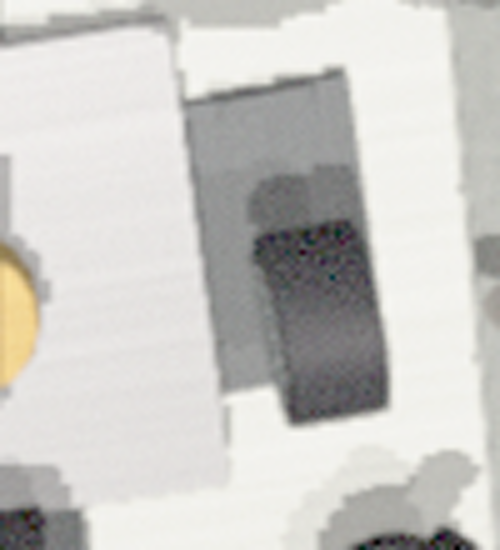

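```bash
cat > nut.py <<'E'
from fit2 import *
def tpose(pb,yaw_b):
    "tool pose: base-frame point for TCP and yaw of tool x in base frame"
    return RBm.apply(pb)+O,(RBm*R.from_euler('z',yaw_b)*DOWN).as_quat()
def st():
    s=ctrl.get_state(); return "t%.1f f%s tq%s q6 %.2f w%.3f"%(s["t"],s["ft_force"].round(1),s["wrist_torque"].round(2),s["q"][5],s["grip_width"])
C=np.array([.001,.001,.1065])
E
python3 - <<'E'
from nut import *
ctrl.set_gripper(.45)
p,q=tpose(C+[0,0,.08],np.pi-.155); ctrl.move_ptp(p,q)
p,q=tpose(C+[0,0,-.010],np.pi-.155); r=ctrl.move_l(p,.08,frame=q,f_stop=8); print(r,st(), np.linalg.norm(ctrl.get_state()["ee_pos"]-p))
wshot("n1")
E
```

```text
False t8.0 f[-0.6  0.6  0.5] tq[-0.02  0.    0.04] q6 -1.87 w0.449 0.0009692530483839668
```

View pics/n1.png

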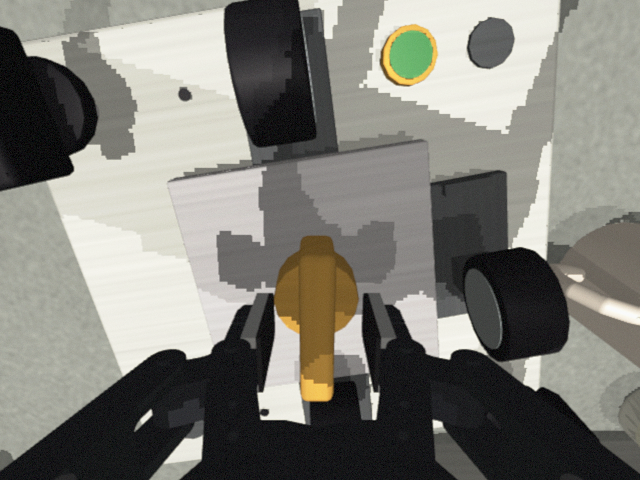

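```bash
python3 - <<'E'
from nut import *
ctrl.set_gripper(.21); print(st())
for d in [.15,.4,.8,1.2]:
    p,q=tpose(C+[0,0,-.010+.0025*max(0,d-.1)],np.pi-.155-d); ctrl.move_ptp(p,q); print(d,st())
wshot("n2")
E
```

```text
t8.4 f[-0.3 -0.1 -0.1] tq[-0.03 -0.02 -0.  ] q6 -1.87 w0.207
0.15 t8.7 f[-1.4 -0.8  0.3] tq[-0.23  0.01  0.06] q6 -1.73 w0.208
0.4 t9.0 f[ 0.7 -1.4 -0.7] tq[-0.31 -0.17 -0.01] q6 -1.48 w0.208
0.8 t9.5 f[ 1.4 -1.9  0. ] tq[-0.31 -0.22  0.07] q6 -1.08 w0.212
1.2 t10.0 f[ 1.9 -1.5  0.1] tq[-0.32 -0.18  0.03] q6 -0.68 w0.210
```

View pics/n2.png

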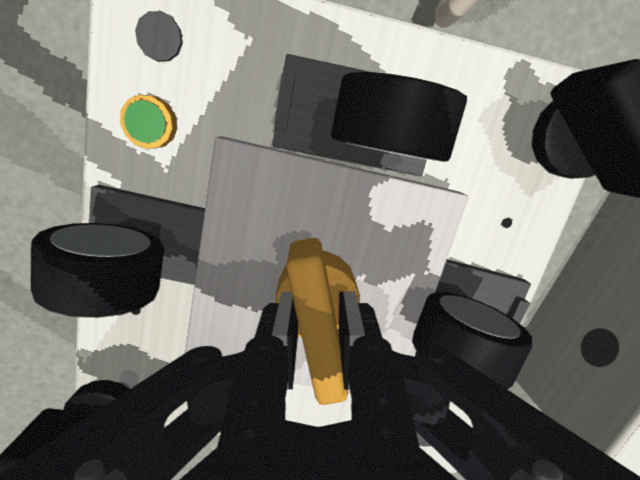

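```bash
python3 - <<'E'
from nut import *
for d in [1.7,2.2,2.7,3.2,3.7,4.0,4.2,4.3,4.37,4.43,4.48]:
    p,q=tpose(C+[0,0,-.010+.0025*max(0,d-.15)],np.pi-.155-d); ctrl.move_ptp(p,q); print(d,st())
    if abs(ctrl.get_state()["wrist_torque"]).max()>1.5: break
wshot("n3")
E
```

```text
1.7 t10.6 f[ 1.5 -1.8  0.9] tq[-0.32 -0.3   0.06] q6 -0.18 w0.213
2.2 t11.1 f[ 3.  -2.   0.3] tq[-0.41 -0.39  0.05] q6 0.32 w0.209
2.7 t11.7 f[ 3.7 -1.9  1.6] tq[-0.54 -0.63  0.05] q6 0.82 w0.210
3.2 t12.2 f[ 4.4 -3.   1.3] tq[-0.68 -0.77  0.07] q6 1.32 w0.207
3.7 t12.8 f[ 4.9 -3.7  1.1] tq[-0.61 -0.52  0.07] q6 1.82 w0.209
4.0 t13.2 f[ 2.8 -2.7  1.8] tq[-0.45 -0.37  0.07] q6 2.12 w0.207
4.2 t13.5 f[ 1.4 -1.6  1.7] tq[-0.18 -0.12  0.01] q6 2.32 w0.214
4.3 t13.7 f[ 0.7 -1.4  1.5] tq[-0.18 -0.2   0.06] q6 2.42 w0.212
4.37 t14.0 f[-0.1 -0.4  1.3] tq[-0.11 -0.09  0.16] q6 2.49 w0.214
4.43 t14.2 f[-0.3 -0.   1.2] tq[-0.03 -0.07  0.08] q6 2.55 w0.214
4.48 t14.5 f[ 0.4 -0.7  1.3] tq[-0.19 -0.01  0.63] q6 2.60 w0.210
```

View pics/n3.png

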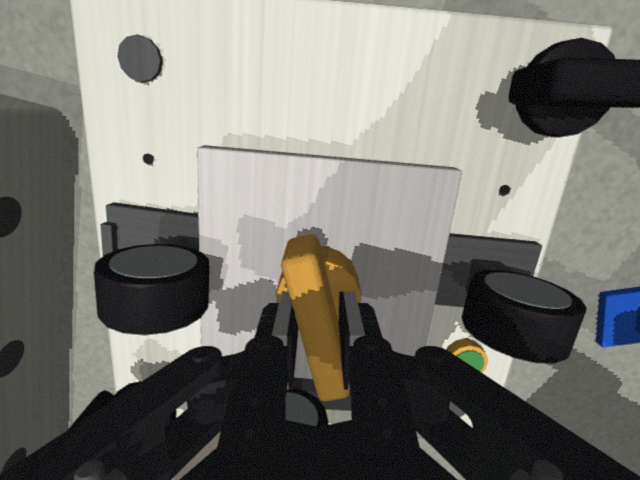

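```bash
python3 - <<'E'
from nut import *
for d in [4.51]:
    p,q=tpose(C+[0,0,-.010+.0025*4.35],np.pi-.155-d); ctrl.move_ptp(p,q); print(d,st())
# relax a touch, then open and lift
ctrl.set_gripper(.45)
p,q=tpose(C+[0,0,.09],np.pi-.155-4.4); ctrl.move_l(p,.15)
ctrl.move_ptp([.63,-.118,.36],qd(0).as_quat()); ctrl.dwell(.2); wshot("w3"); save(cv2.imread("pics/w3_raw.png"),"w3c",(185,100,435,345),2.44)
ctrl.move_ptp([.507,-.118,.36],qd(np.pi).as_quat()); ctrl.dwell(.2); wshot("w4"); save(cv2.imread("pics/w4_raw.png"),"w4c",(185,100,435,345),2.44)
print(st())
E
```

```text
4.51 t14.8 f[-0.2 -1.   0.2] tq[-0.25 -0.06  0.99] q6 2.63 w0.209
t20.2 f[0.3 0.6 0.1] tq[-0.06 -0.01 -0.05] q6 -1.86 w0.451
```

View pics/w3c.png

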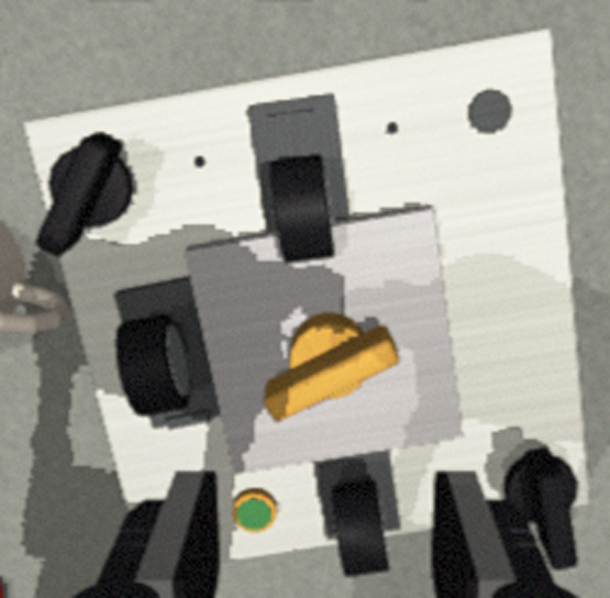

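View pics/w4c.png

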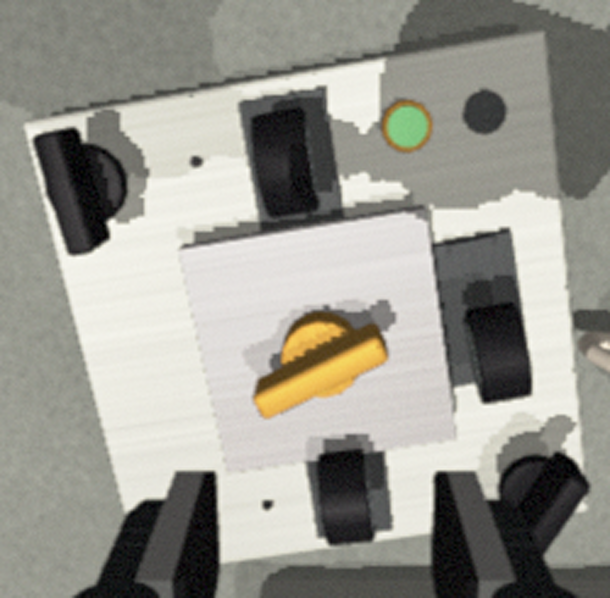

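```bash
cat > proj.py <<'E'
from nut import *
def draw(im,c,Rc,pc,col):
    "carrier wireframe; Rc,pc world pose"
    def L(pts):
        p=np.array([w2px(None,Rc.apply(q)+pc,c) for q in pts]); cv2.polylines(im,[np.round(p*16).astype(int)],False,col,1,cv2.LINE_AA,4)
    for z in (0,.008): L([(.04,.022,z),(.04,-.022,z),(-.04,-.022,z),(-.04,.022,z),(.04,.022,z)])
    L([(.034,.022,.013),(.034,-.022,.013),(.04,-.022,.013),(.04,.022,.013),(.034,.022,.013)])
    a=np.linspace(0,2*np.pi,40)
    for y in(-.012,.012): L([(-.01+.024*np.cos(t),y,.05+.024*np.sin(t)) for t in a])
E
python3 - <<'E'
from proj import *
for n in("w3","w4"):
    c=loadc(n)
    for h,cfg in enumerate([[(0,.084,0,np.pi,'x')]]):pass
    for hyp in (0,1):
        im=cv2.imread(f"pics/{n}_raw.png"); im=cv2.resize(im,None,fx=1,fy=1)
        K,Rm,t=c; s=2.44*1; crop=im[100:345,185:435]; big=cv2.resize(crop,None,fx=s,fy=s,interpolation=cv2.INTER_CUBIC)
        K2=K.copy(); K2[0,2]-=185; K2[1,2]-=100; K2[:2]*=s
        for (x,y,a) in [(.084,0,np.pi),(-.084,0,0),(0.002,.084,np.pi)]:
            a+=hyp*np.pi
            draw(big,(K2,Rm,t),RBm*R.from_euler('z',a),RBm.apply([x,y,.046])+O,(0,0,255))
        cv2.imwrite(f"pics/{n}h{hyp}.png",big)
a=np.hstack([cv2.imread("pics/w3h0.png"),cv2.imread("pics/w3h1.png")]);b=np.hstack([cv2.imread("pics/w4h0.png"),cv2.imread("pics/w4h1.png")])
cv2.imwrite("pics/hyp3.png",cv2.resize(a,None,fx=.65,fy=.65,interpolation=cv2.INTER_AREA)); cv2.imwrite("pics/hyp4.png",cv2.resize(b,None,fx=.65,fy=.65,interpolation=cv2.INTER_AREA))
E
```

```text
(no output)
```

View pics/hyp3.png

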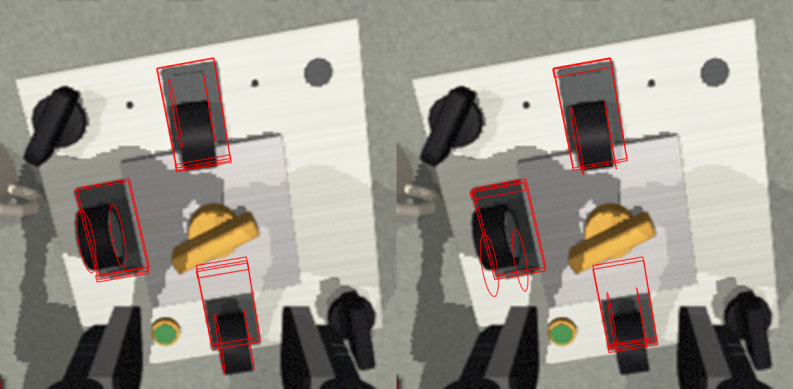

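View pics/w3h1.png

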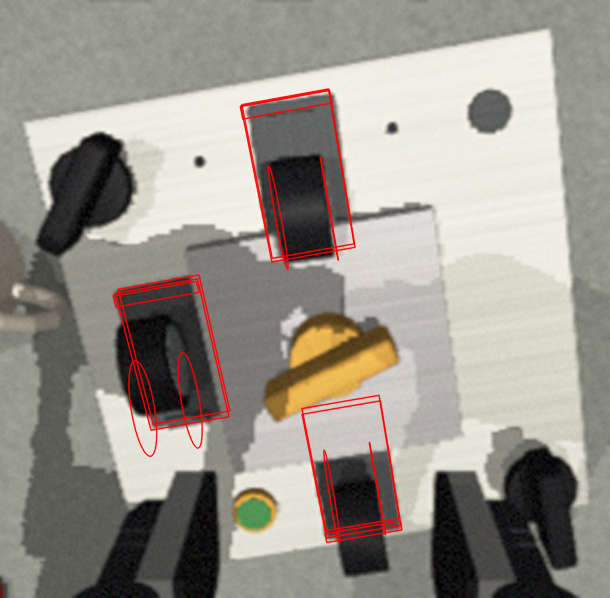

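View pics/w4h0.png

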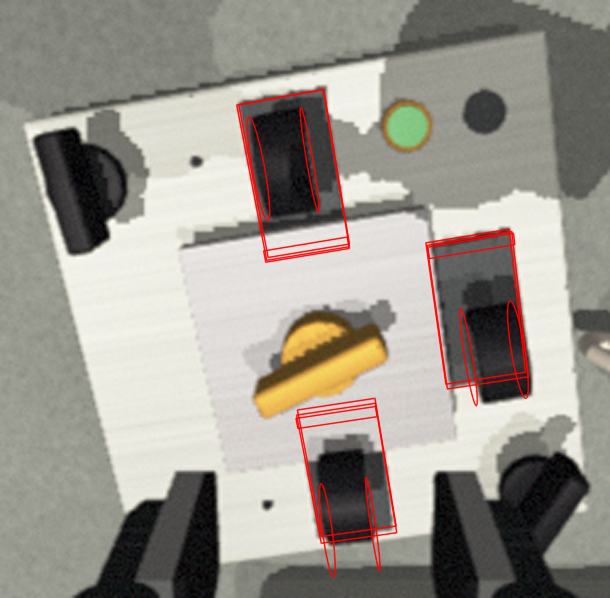

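```bash
cat > pick.py <<'E'
from nut import *
TC=np.array([.494,.308]); TY=np.deg2rad(15.1)
def pick(bx,by,dyaw,out,shift,zb=.088):
    ctrl.set_gripper(.5)
    p,q=tpose([bx,by,zb+.09],dyaw); ctrl.move_ptp(p,q)
    p,q=tpose([bx,by,zb],dyaw); r=ctrl.move_l(p,.12,frame=q,f_stop=8); print("descend hit",r,st())
    if r: return False
    ctrl.set_gripper(0); print("closed",st())
    o=np.array(out,float)
    p,q=tpose([bx+o[0]*.003,by+o[1]*.003,zb+.002],dyaw); ctrl.move_l(p,.05)
    p,q=tpose([bx+o[0]*shift,by+o[1]*shift,zb+.002],dyaw); r=ctrl.move_l(p,.08,f_stop=25); print("drawn hit",r,st())
    return not r
def lift(bx,by,out,shift,dyaw,zb=.088):
    o=np.array(out,float)
    p,q=tpose([bx+o[0]*shift,by+o[1]*shift,zb+.12],dyaw); ctrl.move_l(p,.15); print("lifted",st())
def place(tx,ty,dx,hb=.042):
    "tx,ty: desired TCP pos in tray frame"
    c,s=np.cos(TY),np.sin(TY); w=TC+[c*tx-s*ty,s*tx+c*ty]
    q=qd(TY).as_quat()
    ctrl.move_ptp([w[0],w[1],.22],q); print("over",st())
    if ctrl.get_state()["grip_width"]<.2: print("LOST?"); return False
    ctrl.move_l([w[0],w[1],.004+hb+.012],.15)
    r=ctrl.move_l([w[0],w[1],.004+hb-.008],.03,f_stop=5); print("down",r,ctrl.get_state()["ee_pos"],st())
    ctrl.set_gripper(.5); ctrl.move_l([w[0],w[1],.24],.2); return True
E
python3 - <<'E'
from pick import *
if pick(-.0946,.0016,.01,(-1,0),.03):
    lift(-.0946,.0016,(-1,0),.03,.01)
    shot("top","t1"); wshot("p1")
E
```

```text
descend hit False t23.8 f[-0.4 -0.3  0.9] tq[-0.03  0.03  0.01] q6 1.02 w0.503
closed t24.1 f[-1.  -1.3  3.4] tq[-0.24 -0.06 -0.04] q6 1.02 w0.269
drawn hit False t24.8 f[-1.2 -0.4 -0.2] tq[-0.09  0.21 -0.03] q6 0.98 w0.274
lifted t25.7 f[ 0.6 -0.7 -1.6] tq[-0.08  0.05 -0.02] q6 0.98 w0.268
```

View pics/p1.png

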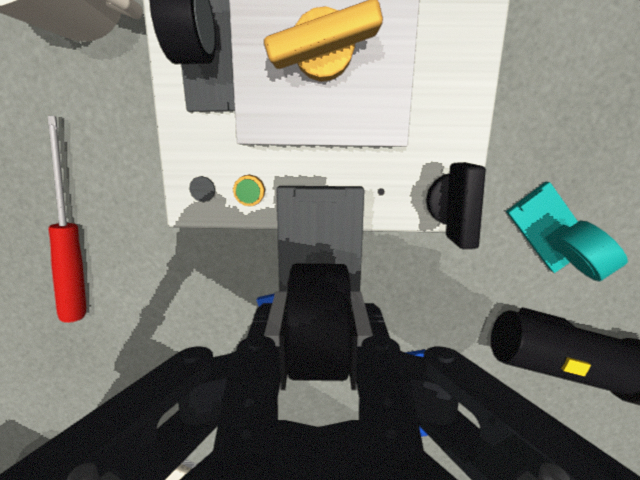

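View pics/t1.png

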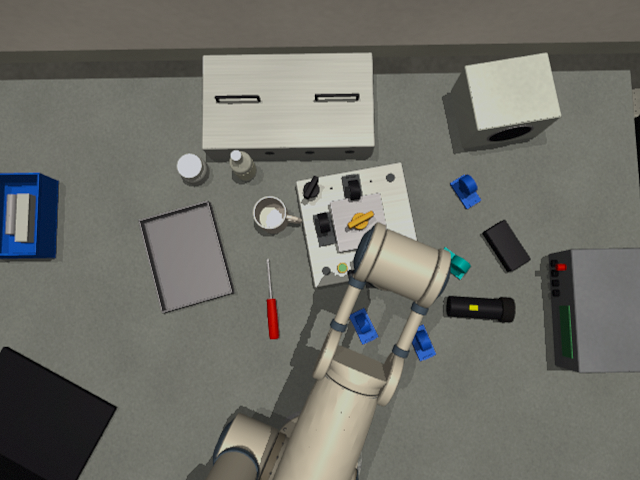

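```bash
python3 - <<'E'
from pick import *
place(-.063,.043,0)
shot("top","t2",(130,190,430,300),2.6)
E
```

```text
over t27.6 f[-0.4 -0.4 -1.7] tq[-0.04  0.03  0.02] q6 1.91 w0.269
down True [0.42205198 0.332877   0.04691094] t29.3 f[-0.4 -1.3  3.7] tq[-0.13 -0.01 -0.01] q6 1.91 w0.271
```

View pics/t2.png

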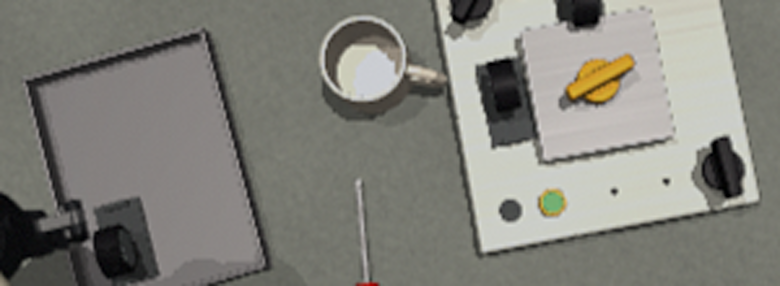

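```bash
python3 - <<'E'
from pick import *
a=(.078,-.001,-.04,(1,0),.032)
if pick(*a):
    lift(a[0],a[1],a[3],a[4],a[2])
    shot("top","t3"); wshot("p2")
E
```

```text
descend hit False t33.7 f[1.1 0.7 0.4] tq[ 0.02  0.01 -0.01] q6 1.20 w0.497
closed t34.0 f[1.5 0.7 2.3] tq[ 0.01 -0.35 -0.05] q6 1.20 w0.270
drawn hit False t34.8 f[-0.8  0.3 -2.7] tq[-0.02  0.02  0.  ] q6 1.22 w0.272
lifted t35.7 f[-0.3  0.4 -2.7] tq[-0.03  0.01  0.01] q6 1.22 w0.273
```

View pics/p2.png

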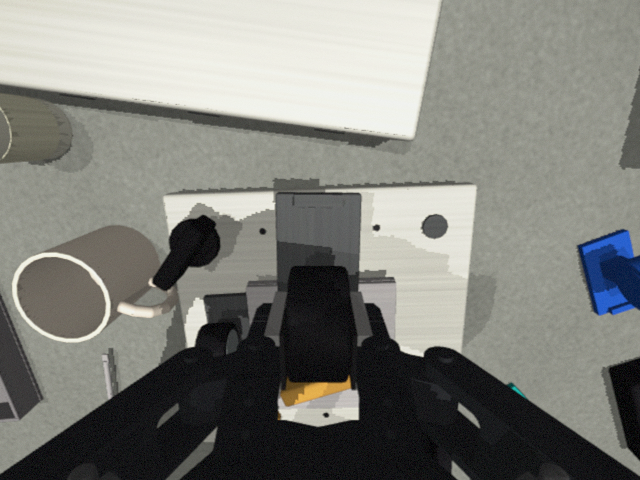

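```bash
python3 - <<'E'
from pick import *
place(-.063,-.041,0)
c=np.array([.08,-.1]) 
ctrl.move_ptp([.60,-.10,.36],qd(0).as_quat()); ctrl.dwell(.2)
wshot("w5"); shot("top","t4",(130,150,430,300),2.6); print(st())
E
```

```text
over t37.4 f[-0.  -0.1 -2.9] tq[ 0.01 -0.01  0.01] q6 1.76 w0.271
down True [0.44401798 0.25222192 0.04969698] t39.0 f[-1.  -0.4  2.6] tq[0.03 0.03 0.03] q6 1.76 w0.274
t42.2 f[-0.5 -0.7 -0.3] tq[0.07 0.02 0.05] q6 1.35 w0.499
```

View pics/w5.png

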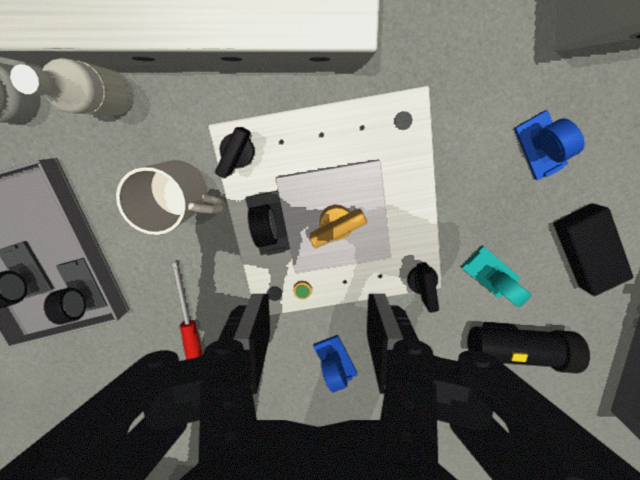

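View pics/t4.png

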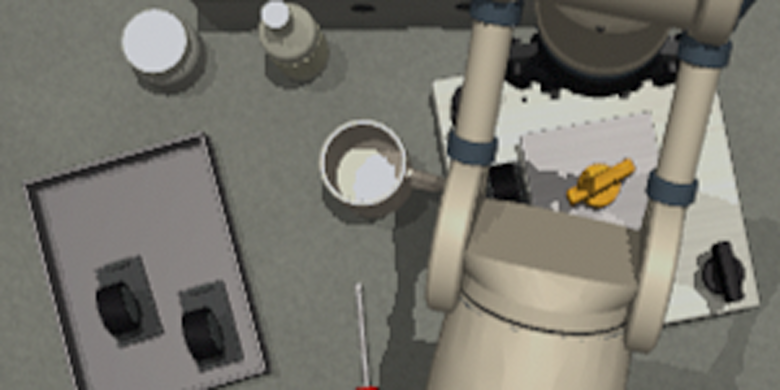

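```bash
python3 - <<'E'
from proj import *
c=loadc("w5")
for p in [(-.1,.1,.046),(.1,-.1,.046)]: print(w2px(None,RBm.apply(p)+O,c))
im=cv2.imread("pics/w5_raw.png")[75:325,195:455]; s=3; big=cv2.resize(im,None,fx=s,fy=s,interpolation=cv2.INTER_CUBIC)
big=(255*(big/255.)**.6).astype(np.uint8)
K,Rm,t=c;K2=K.copy();K2[0,2]-=195;K2[1,2]-=75;K2[:2]*=s
draw(big,(K2,Rm,t),RBm*R.from_euler('z',np.pi),RBm.apply([.002,.084,.046])+O,(0,0,255))
hh=.135
p=np.array([w2px(None,RBm.apply((a,b,.046))+O,(K2,Rm,t)) for a,b in [(hh,hh),(hh,-hh),(-hh,-hh),(-hh,hh),(hh,hh)]]); cv2.polylines(big,[p.astype(int)],False,(0,255,0),1)
cv2.imwrite("pics/w5d.png",big)
E
```

```text
[274.26470418 292.9315889 ]
[402.30249814 119.87598885]
```

View pics/w5d.png

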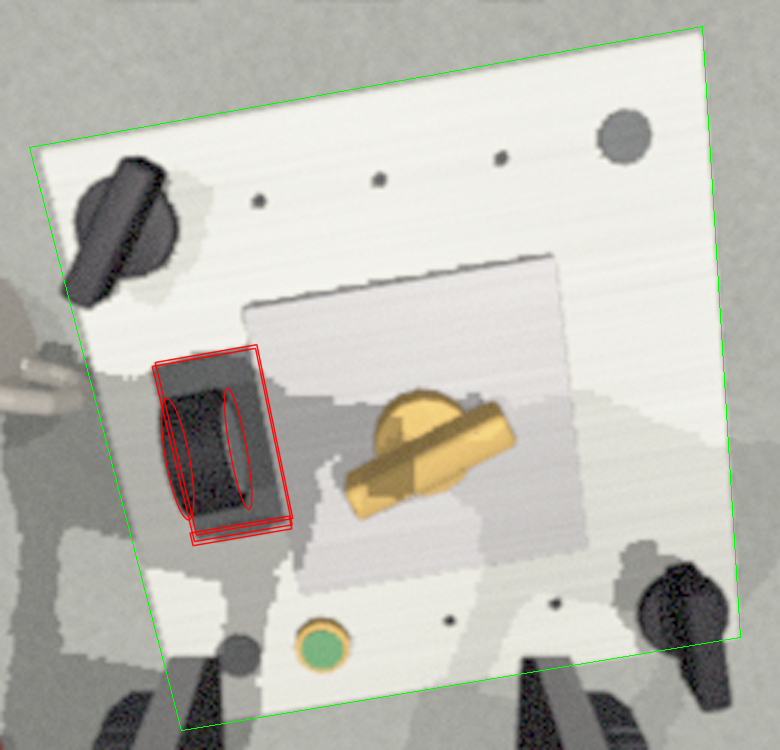

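```bash
python3 - <<'E'
from pick import *
a=(.013,.085,0.0,(0,1),.013)
if pick(*a):
    lift(a[0],a[1],a[3],a[4],a[2])
    place(.066,.0,0)
    shot("top","t5",(130,150,430,300),2.6); print(st())
E
```

```text
descend hit False t44.2 f[ 0.2  0.5 -1. ] tq[-0.01  0.03 -0.03] q6 1.26 w0.499
closed t44.5 f[ 1.2 -0.3  3.5] tq[-0.04 -0.16  0.01] q6 1.26 w0.273
drawn hit False t45.0 f[ 0.1  1.4 -0.6] tq[ 0.17  0.11 -0.04] q6 1.28 w0.270
lifted t45.9 f[ 0.4 -0.3 -1.7] tq[-0.03  0.   -0.02] q6 1.28 w0.269
over t47.2 f[ 0.7 -0.2 -2.1] tq[ 0.01 -0.03  0.06] q6 1.78 w0.270
down True [0.55859943 0.32429414 0.05916062] t48.7 f[-1.  -1.4  5.9] tq[-0.24  0.36  0.07] q6 1.78 w0.270
t50.1 f[ 0.4 -0.1  0.3] tq[0.   0.   0.02] q6 1.78 w0.501
```

View pics/t5.png

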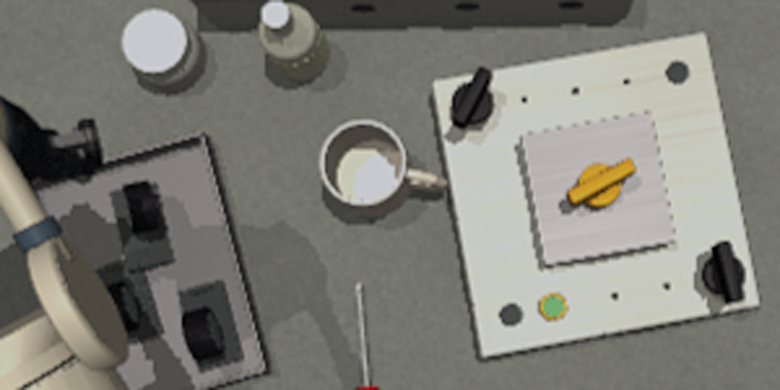

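```bash
python3 - <<'E'
from h import *
ctrl.move_ptp([.52,.32,.38],qd(.26).as_quat()); ctrl.dwell(.2); wshot("y1")
im=cv2.imread("pics/y1_raw.png").astype(float); save((255*(im/255)**.6).astype(np.uint8),"y1b",(150,80,470,400),1.9)
E
```

```text
(no output)
```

View pics/y1b.png

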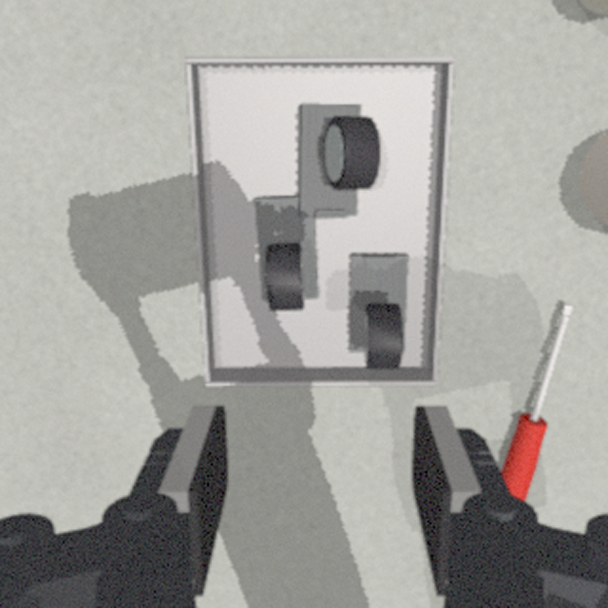

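```bash
python3 - <<'E'
from pick import *
c=loadc("y1"); 
def tr(P): d=P[:2]-TC; return np.array([np.cos(TY)*d[0]+np.sin(TY)*d[1],-np.sin(TY)*d[0]+np.cos(TY)*d[1]])
for n,uv,z in [("barrel3top L",(322,117),.075),("barrel3top R",(380,117),.075),("b3 botL",(335,188),.075),("foot3 TL",(301,104),.012),("foot3 TR",(360,105),.012),("foot3 BR",(356,214),.012),
   ("foot1 TL",(254,200),.012),("foot1 TR",(300,197),.012),("foot1 BR",(317,296),.012),("foot2 TL",(350,255),.012),("foot2 TR",(407,255),.012),
   ("trayTL",(188,60),.035),("trayTR",(452,62),.035),("trayBL",(208,384),.035),("trayBR",(432,383),.035)]:
    P=px2w(None,(150+uv[0]/1.9,80+uv[1]/1.9),z,c); print(n,P.round(3),tr(P).round(3))
E
```

```text
barrel3top L [0.576 0.333 0.075] [0.086 0.003]
barrel3top R [0.586 0.298 0.075] [ 0.086 -0.033]
b3 botL [0.536 0.314 0.075] [ 0.042 -0.005]
foot3 TL [0.578 0.349 0.012] [0.092 0.018]
foot3 TR [0.589 0.308 0.012] [ 0.091 -0.024]
foot3 BR [0.513 0.29  0.012] [ 0.013 -0.022]
foot1 TL [0.503 0.366 0.012] [0.024 0.053]
foot1 TR [0.514 0.333 0.012] [0.026 0.019]
foot1 BR [0.443 0.301 0.012] [-0.051  0.007]
foot2 TL [0.481 0.286 0.012] [-0.018 -0.018]
foot2 TR [0.492 0.244 0.012] [-0.018 -0.062]
trayTL [0.587 0.428 0.035] [0.121 0.092]
trayTR [0.631 0.258 0.035] [ 0.119 -0.084]
trayBL [0.36  0.366 0.035] [-0.114  0.091]
trayBR [0.405 0.2   0.035] [-0.114 -0.082]
```

```bash
python3 - <<'E'
from pick import *
def tw(tx,ty): c,s=np.cos(TY),np.sin(TY); return TC+[c*tx-s*ty,s*tx+c*ty]
q=qd(TY).as_quat(); ctrl.set_gripper(.68)
w=tw(.066,-.009); ctrl.move_ptp([*w,.15],q)
r=ctrl.move_l([*w,.058],.1,f_stop=8); print(r,st())
if not r:
    ctrl.set_gripper(0); print(st())
    ctrl.move_l([*w,.12],.08); print(st())
    place(.072,-.036,0); 
    ctrl.move_ptp([.52,.32,.38],qd(.26).as_quat()); ctrl.dwell(.2); wshot("y2")
    im=cv2.imread("pics/y2_raw.png").astype(float); save((255*(im/255)**.6).astype(np.uint8),"y2b",(150,80,470,400),1.9)
E
```

```text
False t53.3 f[-0.7 -0.1  0. ] tq[-0.01 -0.03 -0.01] q6 1.77 w0.680
t53.8 f[0.5 1.  2. ] tq[ 0.29 -0.1   0.06] q6 1.77 w0.265
t54.7 f[-0.1 -0.1 -1.9] tq[-0.04 -0.02 -0.  ] q6 1.77 w0.270
over t55.2 f[-0.1 -0.4 -2.7] tq[ 0.02  0.03 -0.07] q6 1.73 w0.268
down True [0.57240745 0.29269509 0.05843589] t56.6 f[-1.7  0.4  3.1] tq[-0.05  0.1  -0.03] q6 1.73 w0.267
```

View pics/y2b.png

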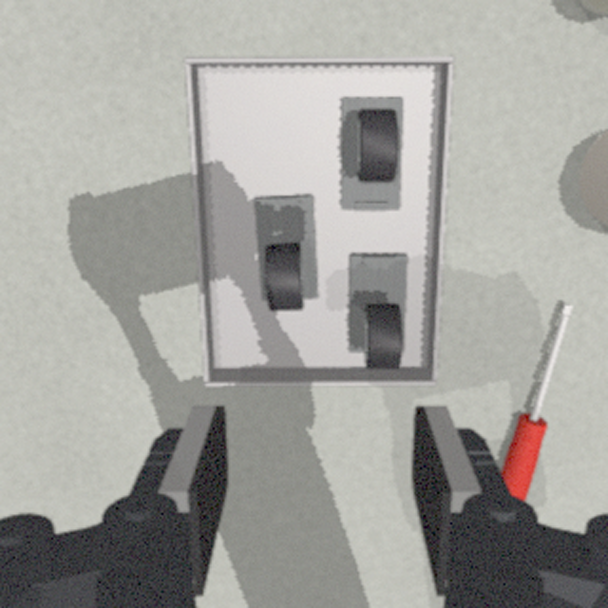

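```bash
python3 - <<'E'
from nut import *
# view D from its hover pose: bar base angle about -0.57 -> tool yaw_b = pi-0.57
ctrl.set_gripper(.45)
D=np.array([.1,.1,.046+.045+.0051]); yb=np.pi-.57
for z in (.13,):
    p,q=tpose(D+[0,0,z-.013],yb); ctrl.move_ptp(p,q); print(st())
ctrl.dwell(.2); wshot("d1"); np.save("pics/d1tcp.npy",p)
c=loadc("d1"); print(w2px(None,RBm.apply(D+[0,0,.014])+O,c), [w2px(None,RBm.apply(D+[.028*np.cos(yb)*s,.028*np.sin(yb)*s,.014])+O,c) for s in(1,-1)])
print(w2px(None,RBm.apply([.1,-.1,.046])+O,c))
E
```

```text
t61.7 f[-0.3  0.   0.8] tq[ 0.01  0.04 -0.  ] q6 -1.25 w0.452
[317.05482823 240.07570208] [array([317.02697739, 201.36744925]), array([317.08089809, 276.30866898])]
[144.17093235 325.86269829]
```

View pics/d1.png

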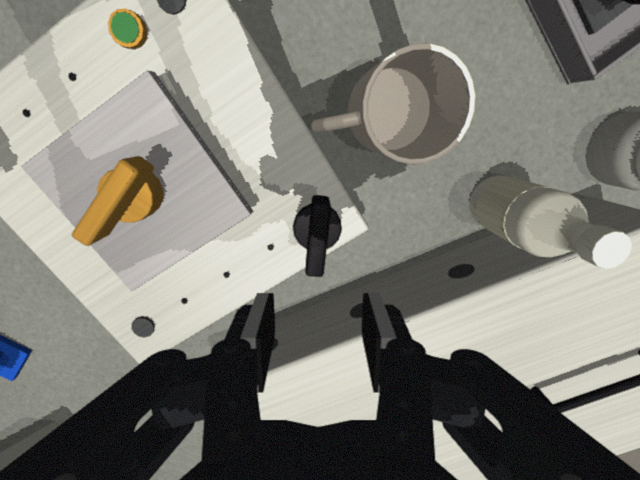

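```bash
python3 - <<'E'
from nut import *
D=np.array([.1,.1,.046+.045+.0051]); yb=np.pi-.61
p,q=tpose(D+[0,0,-.013],yb); r=ctrl.move_l(p,.1,frame=q,f_stop=6); print(r,st())
if not r:
    ctrl.set_gripper(.21); print(st())
    for d in [.15,.5,1.0,1.5]:
        p,q=tpose(D+[0,0,-.013-.002*max(0,d-.15)],yb-d); ctrl.move_ptp(p,q); print(d,st())
    wshot("d2")
E
```

```text
False t63.4 f[0.5 0.8 0.7] tq[-0.05  0.07  0.01] q6 -1.21 w0.450
t63.8 f[ 0.8  0.  -0.1] tq[-0.03  0.01 -0.01] q6 -1.21 w0.211
0.15 t64.0 f[ 0.3 -0.4 -0.2] tq[0.02 0.   0.04] q6 -1.06 w0.208
0.5 t64.5 f[0.4 0.2 0.9] tq[ 0.03 -0.06 -0.  ] q6 -0.71 w0.209
1.0 t65.0 f[ 1.  -0.3  2. ] tq[ 0.05 -0.23  0.  ] q6 -0.21 w0.207
1.5 t65.5 f[3.4 1.1 0.6] tq[ 0.1  -0.43 -0.01] q6 0.29 w0.209
```

View pics/d2.png

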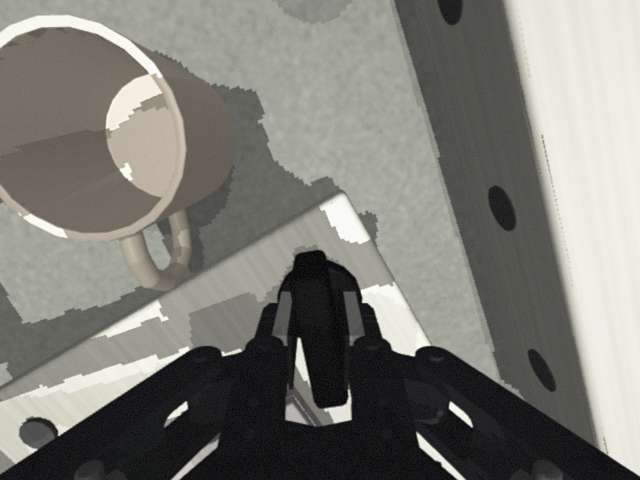

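```bash
python3 - <<'E'
from nut import *
D=np.array([.1,.1,.046+.045+.0051]); yb=np.pi-.61
for d in [2.0,2.4,2.68]:
    p,q=tpose(D+[0,0,-.013-.002*max(0,d-.15)],yb-d); ctrl.move_ptp(p,q); print(d,st())
p,q=tpose(D+[0,0,-.013-.005],0); ctrl.move_ptp(p,q); print(st())
ctrl.set_gripper(.45)
p,q=tpose(D+[0,0,.117],0); ctrl.move_l(p,.15); ctrl.dwell(.2); wshot("d3")
c=loadc("d3")
for z in (.0,): print([w2px(None,RBm.apply(D+[.028*s,0,.014-.005])+O,c) for s in(1,-1)],w2px(None,RBm.apply([.1,-.1,.046])+O,c))
E
```

```text
2.0 t66.2 f[4.4 0.2 0.3] tq[-0.1  -0.64  0.07] q6 0.79 w0.208
2.4 t66.6 f[ 3.9 -1.4  0.2] tq[-0.23 -0.46  0.02] q6 1.19 w0.211
2.68 t67.0 f[ 1.7 -2.3  1.5] tq[-0.26 -0.26  0.01] q6 1.46 w0.210
t67.3 f[-0.2  0.3  0.3] tq[ 0.01 -0.01  0.04] q6 1.32 w0.210
[array([318.720194  , 199.24218656]), array([318.68863992, 273.34103221])] [546.72367309 217.35943931]
```

View pics/d3.png

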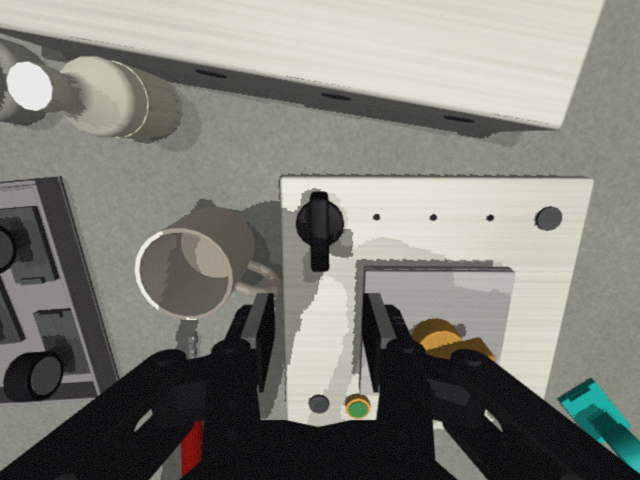

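```bash
python3 - <<'E'
from nut import *
ctrl.set_gripper(.45)
B=np.array([-.1,-.1,.046+.045+.0063]); yb=np.pi+.03
p,q=tpose(B+[0,0,.117],yb); ctrl.move_ptp(p,q); ctrl.dwell(.2); wshot("b1"); print(st())
c=loadc("b1")
print([w2px(None,RBm.apply(B+[.028*s*np.cos(.03),.028*s*np.sin(.03),.014])+O,c) for s in(1,-1)],w2px(None,RBm.apply([-.1,.1,.046])+O,c))
E
```

```text
t72.4 f[0.1 0.1 0.5] tq[-0.06  0.05 -0.01] q6 -2.31 w0.451
[array([317.30894427, 275.93501004]), array([317.25501069, 200.90113728])] [541.87714678 223.83892469]
```

View pics/b1.png

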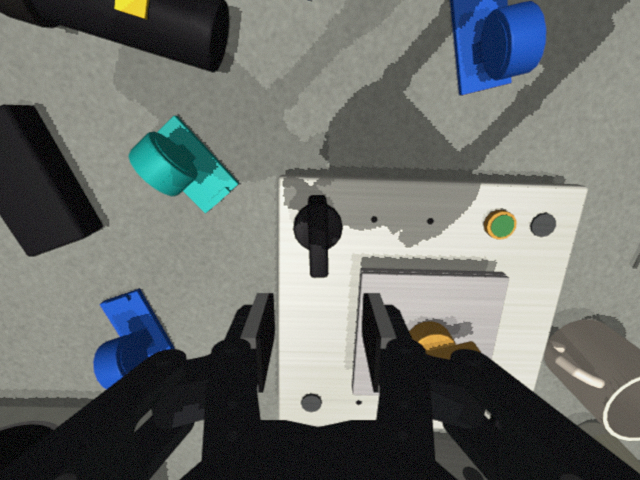

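```bash
cat > bturn.py <<'E'
from nut import *
def bpose(pb,yaw_b,f):
    "f: 0 start lean .. 1 level"
    y=Y.copy(); y[3]=Y[3]*(1-f); Rb=RB(y); o=O+np.array([0,0,.0018*f])
    return Rb.apply(pb)+o,(Rb*R.from_euler('z',yaw_b)*DOWN).as_quat()
B=np.array([-.1,-.1,.046+.045]); yb=np.pi+.03
def pose(d,dz=-.013):
    turned=np.clip(d-.15,0,3.17); return bpose(B+[0,0,.002*(3.17-turned)+dz],yb-d,turned/3.17)
E
python3 - <<'E'
from bturn import *
p,q=pose(0); r=ctrl.move_l(p,.1,frame=q,f_stop=6); print(r,st())
if not r:
    ctrl.set_gripper(.21); print(st())
    for d in [.15,.5,1.0,1.4]:
        p,q=pose(d); ctrl.move_ptp(p,q); print(d,st())
    wshot("b2")
E
```

```text
False t73.8 f[ 0.1 -0.   0.7] tq[-0.04  0.01  0.02] q6 -2.31 w0.451
t74.2 f[ 0.5 -0.6  1.3] tq[-0.05 -0.01 -0.01] q6 -2.31 w0.209
0.15 t74.5 f[ 0.2 -1.   2.3] tq[-0.06  0.1  -0.02] q6 -2.17 w0.212
0.5 t74.9 f[0.2 0.1 2.2] tq[-0.06 -0.03 -0.01] q6 -1.81 w0.210
1.0 t75.4 f[ 0.3 -0.4  1.4] tq[-0.16 -0.04  0.01] q6 -1.31 w0.209
1.4 t75.9 f[-0.2 -1.5 -0.3] tq[-0.15 -0.02  0.02] q6 -0.90 w0.214
```

View pics/b2.png

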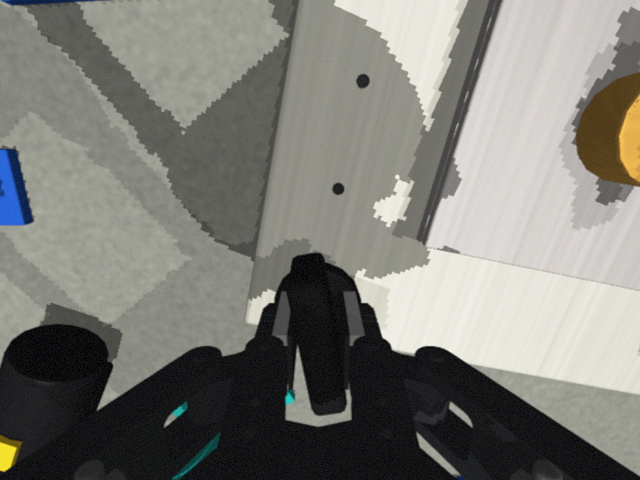

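```bash
python3 - <<'E'
from bturn import *
for d in [1.8,2.2,2.6,3.0,3.2,3.33]:
    p,q=pose(d); ctrl.move_ptp(p,q); print(d,st())
    s=ctrl.get_state()
    if abs(s["ft_force"]).max()>25: break
p,q=bpose(B+[0,0,-.013],0,1); ctrl.move_ptp(p,q); print(st())
ctrl.set_gripper(.45)
p,q=bpose(B+[0,0,.117],0,1); ctrl.move_l(p,.15); ctrl.dwell(.2); wshot("b3"); print(st())
c=loadc("b3"); print([w2px(None,bpose(B+[.028*s,0,.014],0,1)[0],c) for s in(1,-1)])
E
```

```text
1.8 t76.4 f[-0.2 -0.1 -0.2] tq[-0.1   0.08 -0.03] q6 -0.50 w0.216
2.2 t76.9 f[1.4 0.9 0.2] tq[-0.    0.03  0.02] q6 -0.10 w0.213
2.6 t77.4 f[ 0.8  0.  -0.9] tq[-0.14 -0.13  0.04] q6 0.31 w0.207
3.0 t77.9 f[ 1.6 -2.1 -2.3] tq[-0.43 -0.26  0.03] q6 0.71 w0.209
3.2 t78.2 f[ 1.6 -4.3 -2.6] tq[-0.66 -0.27  0.07] q6 0.91 w0.210
3.33 t78.4 f[ 2.  -4.6 -3.6] tq[-0.65 -0.32  0.06] q6 1.05 w0.214
t78.7 f[-0.3  0.1 -0.1] tq[ 0.04 -0.01 -0.01] q6 0.89 w0.213
t80.3 f[-0.4  0.1  0.8] tq[-0.01 -0.03  0.  ] q6 0.89 w0.450
[array([319.10630268, 200.84130522]), array([319.04309522, 276.12433316])]
```

View pics/b3.png

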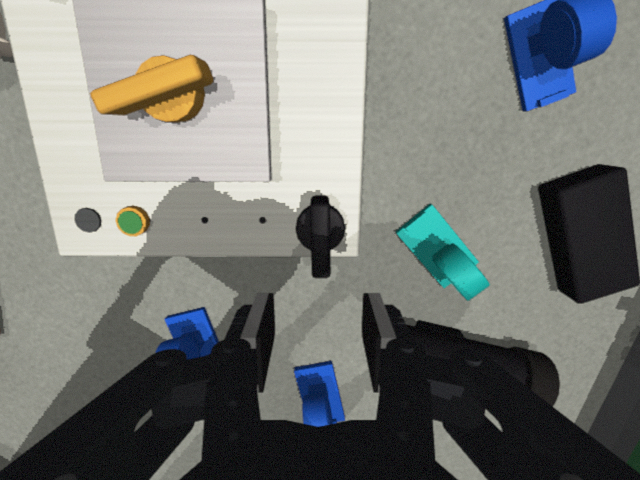

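```bash
python3 - <<'E'
from bturn import *
ctrl.set_gripper(0)
res=[]
for n,pb in dict(b=(-.115,-.05),A=(-.1,.1),d=(.115,.05),C=(.1,-.1)).items():
    p,_=bpose(np.array([*pb,.046]),0,1); q=qd(.17).as_quat()
    ctrl.move_ptp([p[0],p[1],.13],q); ctrl.move_l([p[0],p[1],.056],.15)
    r=ctrl.move_l([p[0],p[1],.034],.012,f_stop=3.5); z=ctrl.get_state()["ee_pos"]; print(n,pb,r,z.round(4),st())
    res.append((*pb,z[2])); ctrl.move_l([p[0],p[1],.13],.2)
A=np.array(res); M=np.c_[A[:,0],A[:,1],np.ones(4)]; k,rr,_,_=np.linalg.lstsq(M,A[:,2],rcond=None); print("tilt deg",np.rad2deg(k[:2]),"z0",k[2],rr)
E
```

```text
b (-0.115, -0.05) True [ 0.4644 -0.1859  0.0438] t82.9 f[-0.9 -0.   5.5] tq[0.09 0.08 0.02] q6 0.95 w-0.004
A (-0.1, 0.1) True [ 0.4537 -0.0355  0.0437] t85.9 f[-1.4  0.6  3.1] tq[ 0.01  0.09 -0.04] q6 1.25 w-0.002
d (0.115, 0.05) True [ 0.6743 -0.049   0.0455] t89.0 f[ 1.  -2.   2.8] tq[-0.09 -0.11 -0.03] q6 1.28 w-0.005
C (0.1, -0.1) True [ 0.6848 -0.1987  0.0438] t91.9 f[-0.7 -0.   4.1] tq[ 0.07  0.18 -0.01] q6 1.07 w0.000
tilt deg [0.3050516  0.30403775] z0 0.044205787523003914 [8.33960357e-07]
```

```bash
python3 - <<'E'
from bturn import *
q=qd(.17).as_quat()
for n,pb in dict(b=(-.115,-.05),b2=(-.05,-.115),d=(.115,.05)).items():
    p,_=bpose(np.array([*pb,.046]),0,1)
    ctrl.move_ptp([p[0],p[1],.13],q); ctrl.move_l([p[0],p[1],.050],.15)
    for f in (2.2,9):
        r=ctrl.move_l([p[0],p[1],.034],.006,f_stop=f); s=ctrl.get_state(); print(n,f,r,s["ee_pos"].round(5),s["ft_force"].round(1))
        ctrl.dwell(.1); print("   ",ctrl.get_state()["ee_pos"][2].round(5))
    ctrl.move_l([p[0],p[1],.13],.2)
print(st())
E
```

```text
b 2.2 True [ 0.46443 -0.18589  0.04381] [-0.   0.8  4.9]
    0.04381
b 9 True [ 0.46443 -0.18592  0.04381] [-0.5  0.1  4.2]
    0.04381
b2 2.2 True [ 0.53954 -0.23894  0.04381] [-0.7  0.3  4. ]
    0.04382
b2 9 True [ 0.53958 -0.23893  0.04381] [-1.5  1.7  3.4]
    0.04384
d 2.2 True [ 0.6743  -0.04874  0.0459 ] [ 1.3 -1.5  1.4]
    0.04573
d 9 True [ 0.67481 -0.05011  0.04405] [ 0.7 -3.   3.6]
    0.04403
t104.7 f[-0.4  0.5  0. ] tq[-0.01 -0.    0.03] q6 1.28 w-0.002
```

```bash
python3 - <<'E'
from bturn import *
q=qd(.17).as_quat()
for n,pb in dict(d=(.122,.027),d2=(.027,.115)).items():
    if n=="d2": continue
    p,_=bpose(np.array([*pb,.046]),0,1)
    ctrl.move_ptp([p[0],p[1],.13],q); ctrl.move_l([p[0],p[1],.050],.15)
    for f in (2.2,9):
        r=ctrl.move_l([p[0],p[1],.034],.006,f_stop=f); s=ctrl.get_state(); print(n,f,r,s["ee_pos"].round(5),s["ft_force"].round(1))
    ctrl.move_l([p[0],p[1],.13],.2)
ctrl.move_ptp([.63,-.118,.36],qd(0).as_quat()); ctrl.dwell(.2); wshot("w6"); save(cv2.imread("pics/w6_raw.png"),"w6c",(185,100,435,345),2.44)
print(st())
E
```

```text
d 2.2 True [ 0.68496 -0.06979  0.04389] [-0.1 -0.4  5.7]
d 9 True [ 0.68496 -0.06978  0.04387] [-1.   0.8  3.9]
t109.2 f[ 0.3 -0.4  0.1] tq[-0.    0.05  0.04] q6 1.33 w0.004
```

View pics/w6c.png

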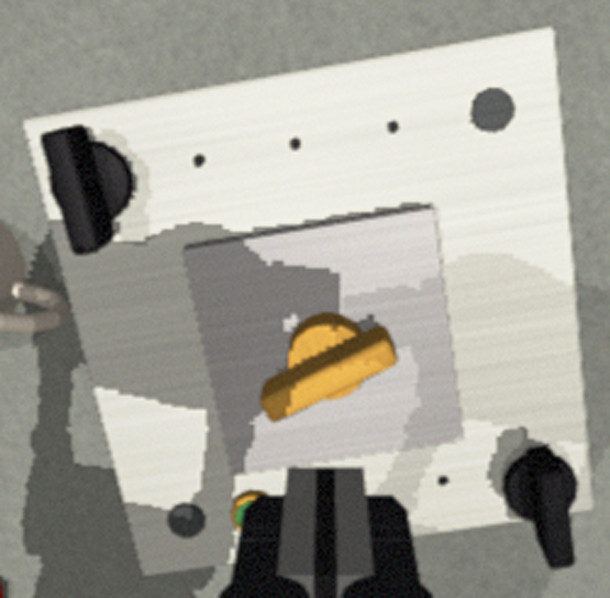

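```bash
python3 - <<'E'
from h import *
ctrl.move_joints([-1.202,0.091,1.231,0,1.82,-0.057]); ctrl.dwell(.3); im=shot("top","tf"); save(im,"tfc",(130,140,430,300),2.6); print(ctrl.get_state()["t"])
E
```

```text
111.6833
```

View pics/tf.png

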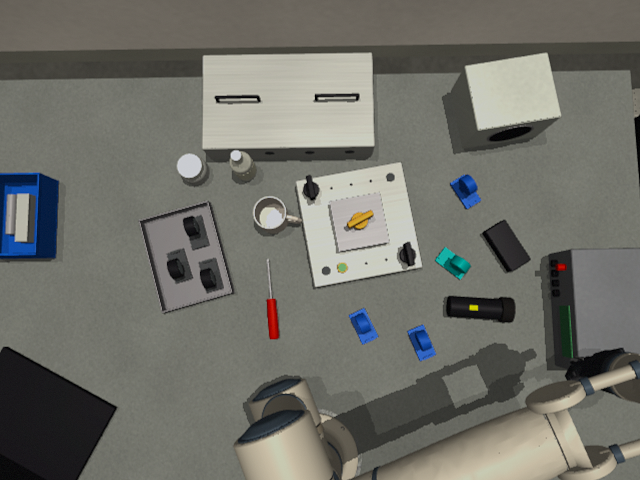

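View pics/tfc.png

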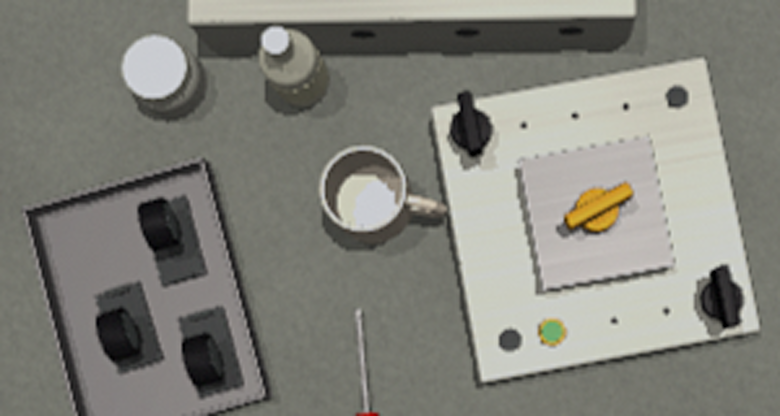

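The final top view shows all three black carriers standing in the tray at about (193,228), (177,265) and (210,277). The base is empty and the other things on the bench look unmoved.

```bash
python3 -c "
from workcell import ctrl
ctrl.sign_off()"
```

```text
the job is handed in; nothing more can be done
```

The job is done and handed in at about 112 s of the 210 s allowed. `sign_off` gives no verdict.

- **Clamp nut:** I turned it clockwise until the torque rose at its loose stop. The bar afterwards stood at about 107° in the base frame, against 108° expected for 4.4 rad.
- **Carriers:** Three were present, and all three stand flat in the grey tray. One did not start toe-inwards: it lay crosswise just outside the plate edge, so I drew it out only 13 mm, which also kept it clear of the mug handle. The carrier on the +x side appeared to have its toe outwards. I drew that one and the remaining one out 30 mm or more.
- **Correction in the tray:** The first carrier was knocked a few centimetres in the tray. The last one therefore came down on its toe and tilted, so I picked it up again and set it down flat beside it.
- **Levelling screws:** I turned D about 2.5 rad and then B about 3.2 rad, until both bars lay along the base's x axis, which I took as their zero.
- **Level check:** Touching the plate gave heights of 43.8 mm (B side), 43.9 mm (D side), 43.7 mm (A) and 43.8 mm (C). The B and D sides did not give when I pressed harder. One earlier touch near D read 45.5–45.9 mm, but the tip slid off it sideways, probably a stud on the plate. A second spot on that side read level.
- **Other things:** The last top view shows the bystanders and the blue and turquoise look-alikes where they were.

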